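# Set up the magnetic stirrer for the small beaker

### The job

Get the stirrer ready for the small beaker. First press down the spring release on the sliding vessel stop at the back of the stirrer and slide the stop left to the next notch, where the release must pop up again by itself and lock; then slide the beaker along the plate, upright and without lifting it, against the stop's two bumper posts, so that it sits over the ring marked on the plate. After that, turn the dial clockwise until its pointer lines up with the raised set mark on the ring around it, and last press the start button fully down and let it go, leaving the things around the stirrer undisturbed.

Things in the scene. Friction and masses are not known exactly. Their poses are not given: they have to be found in the camera images.
- stirrer: White magnetic stirrer, heavy, fixed, 200 (x) x 344 (y) x 48 mm. Origin under the centre of its case on the bench; x points away from the robot, y left, z up. White plate at x -93 to 45, y -45 to 167 mm; grey control panel right of y -51 mm; both tops 48 mm high. Along the back, at x 74 mm, a notched steel rail (y -66 to 88 mm, lips 56 mm high) guides the vessel stop.
- plate_centre (a point): Centre of the thin dark ring of 36 mm radius on the plate, on the plate's top, at x 0, y 66.5 mm, z 48 mm in the stirrer's frame (origin under the centre of its case, x away from the robot, y to the left, z up). A beaker that touches both bumper posts while the stop is in its second notch stands centred here to about 3 mm.
- stop (a joint): Travel of the vessel stop along the rail, towards +y of the stirrer (left), m: 0 = first notch (start), 0.030 = the next, 0.060 = the last; range -0.002 to 0.062. About 1 N of friction once released. The slider carries the release pad between two upright metal cheeks, 5 mm thick (y), 18 mm wide (x), inner faces 24 mm either side of the pad's centre, tops 74 mm above the bench.
- stop_posts (a point): Point midway between the stop's two black bumper posts, 30 mm left (+y) of the release pad's centre; moves with the stop. The posts are 12 mm thick, stand at stirrer x +18 and -18 mm, and reach from 50.5 to 78.5 mm above the bench. Behind them (-y) runs the aluminium arm (8 mm wide, 62 to 72 mm above the bench) from the left cheek 100 mm towards the robot, over the plate.
- release (a joint): Spring release pad of the stop, m pressed: 0 = up, locked in a notch; 0.006 = fully down. 2.4 N to start, 6 N fully down; from 0.0045 on the stop is free to slide. Held down it passes over notches; let go within 2 mm of a notch it pops up and locks; let go between notches it stays about 4 mm down until the stop reaches one.
- release_top (a point): Centre of the top face of the release pad, a black ribbed pad 18 (x) x 40 (y) mm between the two cheeks; moves with stop and pad. 65 mm above the bench when up, 59 mm fully down (the rail's lips beside it: 56 mm).
- beaker_mid (a point): Centre of the empty 100 ml glass beaker, half-way up (33 mm above its foot). Wall about 51 mm across, rim 55 x 59 mm with the spout, 67 mm tall, about 70 g. It starts on the plate left of the stop and away from it; its foot is 48 mm above the bench.
- dial (a joint): Angle of the dial, rad, clockwise seen from above is positive; 0 = pointer towards +x of the stirrer (away from the robot), -1.57 = pointer to the left (+y). It stays where it is left; turning takes about 0.06 N m. Range -2.6 to 2.6.
- dial_axis (a point): Dial axis at panel height (z 48 mm; x 0, y -110 mm in the stirrer's frame (origin under the centre of its case, x away from the robot, y to the left, z up)). On it a black disc of radius 25 mm, 10 mm high, with an upright bar: 12 mm thick, from 58 to 83 mm above the bench, reaching 34 mm from the axis on the pointer side and 18 mm on the other. White line on the pointer side.
- pointer_tip (a point): Outer end of the pointer bar, 34 mm from the dial axis, 70 mm above the bench.
- pointer_gauge (a point): Point 42 mm from the dial axis straight out along the pointer, just over the panel: where the pointer points.
- set_mark (a joint): Angle of the set mark round the dial, same zero and sense as the dial's joint; the pointer is on the mark when both are equal. It cannot be moved by the robot.
- mark (a point): The set mark: a single raised black tab 14 mm long (radial), 7 mm wide, 4 mm high, on the thin dark ring round the dial; this point is its centre, 42 mm from the dial axis. Fine white scale ticks, 15 degrees apart, lie outside it.
- start (a joint): Start button, m pressed: 0 = up, 0.005 = fully down; 1.5 N to start, 5 N fully down, springs back.
- start_top (a point): Top centre of the round grey start button, radius 11 mm, in a black collar of radius 19 mm and 12 mm high, on the robot side of the control panel (x -74, y -110 mm in the stirrer's frame (origin under the centre of its case, x away from the robot, y to the left, z up)); 65 mm above the bench when up.
- amber_bottle_mid (a point): Bystander behind the stirrer: capped amber bottle, 46 mm across, 91 mm tall; point at its centre.
- vial_mid (a point): Bystander behind the stirrer: small capped vial, 23 mm across, 44 mm tall; point at its centre.
- weigh_boat_mid (a point): Bystander left of the stirrer: white weigh boat, 78 x 78 x 18 mm; point at its centre.
- stopper_mid (a point): Bystander behind the stirrer: rubber stopper, 28 mm across, 24 mm tall; point at its centre.
There are look-alikes about, which are no part of the job. Leave any blue look-alike of the part that bears beaker_mid alone.

How it is judged (in metres and radians):
On the way, in this order (a step that is already met when the one before it is completed fails the run):
1. the stop is locked in the next notch, the release up again (value of joint stop between 0.027 and 0.033 m and value of joint release below 0.0015 m), for 0.2 s.
2. the beaker stands against the stop, over the ring (all of step 1 and horizontal distance between beaker_mid and plate_centre below 0.01 m and angle between beaker_mid's own z axis and vertical below 0.1 rad), for 0.2 s.
3. the pointer is on the set mark (horizontal distance between pointer_gauge and mark below 0.004 m), for 0.2 s.
4. the start button is pressed down (value of joint start above 0.0035 m), for 0.1 s.
At the end, for the whole second after the job is handed in: Stop locked in its second notch (30 mm, within 3 mm), release up; beaker upright on the plate, centre within 10 mm of the ring's; pointer on the set mark within 4 mm at 42 mm radius (5 degrees), still; start button pressed 3.5 mm or more, and up again (all of step 2 and horizontal distance between pointer_gauge and mark below 0.004 m and value of joint start below 0.001 m and height (world z) of beaker_mid between 0.075 and 0.087 m and velocity of joint dial between -0.05 and 0.05 rad/s); the robot touches nothing.
It fails at once if the beaker is lifted more than 10 mm off the plate (height (world z) of beaker_mid above 0.092 m).
It fails at once if the beaker is tipped by more than 0.4 rad (angle between beaker_mid's own z axis and vertical above 0.4 rad).
It fails at once if a bystander (amber bottle, vial, weigh boat, stopper) is moved more than 20 mm (distance of any of amber_bottle_mid, vial_mid, weigh_boat_mid, stopper_mid from where it was at the start of the episode above 0.02 m).
It also fails if it takes over 58 s, if anything falls off the work surface, if the arm or the gripper's body presses on something with over 40 N, if the wrist force passes 120 N, or if a joint passes its speed limit or range.

### The arm

A 6-joint arm with a two-finger parallel gripper is mounted at the origin on a cart in front of the work surface, level with it; the furniture and walls round the work are solid. World frame = base frame: x ahead of the robot, y to its left, z up, the work surface at z = 0. Lengths are in m, angles in degrees, forces in N, time in s.
With the tool pointing down it reaches from about 0.3 to 0.875 m from the base axis. Payload 6.4 kg.
Tool frame: the origin (TCP) lies on the mounting face of the last link; the fingertips stand 166 mm ahead of it and the grasp point (between the pads) lies 147 mm ahead of it; z points along the fingers, x is the direction in which the jaws open and shut, and the axes are right-handed (so a half turn about z gives the same grasp; the last joint's range is limited). The gripper opens to 88 mm and grips with 3 to 60 N. Pads are 18 mm wide; open, the fingers measure 123 mm over their backs; the gripper's body (75 mm by 187 mm) begins 45 mm behind the grasp point.
Start: joints at [-80.518, 10.359, 92.074, -0, 77.567, -11.82], TCP at [0.209, -0.536, 0.405] pointing down, gripper open.
Joint ranges: [-171.53, 171.53], [-51.25, 118.39], [17.06, 147.69], [-65.23, 245.23], [0, 150.52], [-178.68, 178.68]. Speed limits (degrees/s): [147.25, 147.25, 172.46, 180, 180, 180].

### API

Orientations are given as a 3x3 rotation matrix whose columns are the frame's x, y, z axes.
In Python, from plant import arm, optics gives the robot as it stands.
- The arm moves only by the tool arm_command, never from a script. Its argument "rows" is a list of rows, each a list of 5 numbers: the shift along the tool's x, y, z in m, then the turn about the tool's z in degrees, then the closure, from -1 (fully open) to 1 (shut). A call has 1 to 12 rows; each row is the pose to reach, as a shift and turn from the pose commanded when the call began, along the tool's axes at that moment; what a row does not reach only later rows make up. A row lasts 1/10 s, in which the tool goes at most 50 mm and 8.59 degrees, less where a joint would pass 70% of its speed; a pose out of reach is approached as far as the arm can. A call with a gripper value outside its range is refused whole. The fingers move at their own pace and stop on an object; the grip force is fixed at half the most. Time passes only in rows, so rows that repeat a pose let the fingers close. It gives the time, the measured TCP pose, the force and the opening at its end, in the units of the state.
- arm.observe(): the state, without advancing time (a new reading comes with each control period).
- optics.grab_frame(name): name is "side" or "top" or "wrist"; returns a dict with "image" (420x560x3 uint8, red, green, blue), "depth" (420x560 float32, m along the optical axis (not along the pixel's ray), 0 where there is no reading), "fx", "fy", "cx", "cy" (pixels), "D" ([k1, k2, p1, p2, k3] as OpenCV has them; the pictures are not rectified), "origin" and "rotation" of the camera in the world; the wrist camera has in their place "tool_from_camera" (4x4, takes a point from camera to tool coordinates, whose origin is the TCP and whose axes are the tool frame's). Camera axes: x right, y down, z forward; pixel columns grow to the right and rows downward; lengths in m; the calibration is good to about 2 mm. A picture is of the moment at which its call begins: read the wrist's pose just before it.
- arm.close_job(): hands the job in, once; it reports no verdict.
The state is a dict: "time_s": time; "joint_positions": joint angles; "qvel": joint speeds; "joint_torque": joint torques, N m; "tool_pos": TCP position; "ee_rot": TCP orientation; "contact_force": force on the tool from outside, world axes, zero at the start; "moment": the same for the moment, N m; "finger_gap": finger opening in m.
Only numpy, scipy, OpenCV 4.12 (cv2) and the standard library are available. Lean on these libraries where they do the work, as an engineer would, in place of code of your own. Each camera call takes 0.05 s, during which the arm holds its last target.

## Working session

There is one attempt and no reset: what is moved stays moved. The work goes in short steps, Python scripts to look and compute and a tool call to move; the robot and the scene stay as the last step left them, time stands still between calls to the robot, and variables do not carry over. Pictures are saved under pics/ and viewed, and the job is handed in when it is done.

Besides the shell and the picture viewer there is one more tool, called after "Emit:" by a JSON object that holds its "api" and its "payload". arm_command: Moves the arm, as the interface text tells. Its arguments: {"type":"object","properties":{"rows":{"type":"array"}},"required":["rows"]}

```bash
ls; mkdir -p pics; cat > h.py <<'E'
import numpy as np, cv2
from plant import arm, optics
def grab(n):
    s=arm.observe(); f=optics.grab_frame(n); 
    if n=='wrist':
        T=np.eye(4);T[:3,:3]=np.array(s['ee_rot']);T[:3,3]=s['tool_pos']
        M=T@np.array(f['tool_from_camera']); f['rotation']=M[:3,:3]; f['origin']=M[:3,3]
    f['R']=np.array(f['rotation']);f['o']=np.array(f['origin'])
    f['K']=np.array([[f['fx'],0,f['cx']],[0,f['fy'],f['cy']],[0,0,1.]])
    return f
def save(f,name):
    cv2.imwrite('pics/'+name,f['image'][:,:,::-1])
def crop(f,name,u0,v0,u1,v1,s):
    im=cv2.resize(f['image'][v0:v1,u0:u1],None,fx=s,fy=s,interpolation=cv2.INTER_CUBIC);cv2.imwrite('pics/'+name,im[:,:,::-1])
def ray(f,u,v):
    p=cv2.undistortPoints(np.array([[[u,v]]],float),f['K'],np.array(f['D'],float))[0,0]
    return f['R']@np.array([p[0],p[1],1.])
def onz(f,u,v,z):
    d=ray(f,u,v); return f['o']+d*(z-f['o'][2])/d[2]
def dep(f,u,v):
    d=ray(f,u,v); return f['o']+d*f['depth'][int(round(v)),int(round(u))]
def proj(f,P):
    P=np.atleast_2d(np.array(P,float)); rv=cv2.Rodrigues(f['R'].T)[0]; t=-f['R'].T@f['o']
    return cv2.projectPoints(P,rv,t,f['K'],np.array(f['D'],float))[0][:,0]
E
python3 - <<'E'
from h import *
import pickle
for n in('top','side','wrist'):
    f=grab(n);save(f,n+'0.png');pickle.dump(f,open(n+'0.pkl','wb'));print(n,f['o'],f['R'].round(3).tolist(),f['fx'],f['D'])
s=arm.observe();print(s['tool_pos'],s['ee_rot'],s['contact_force'],s['time_s'],s['finger_gap'])
E
```

```text
pics
top [0.455771   0.22813497 1.23521463] [[0.014, -0.991, 0.131], [-1.0, -0.015, -0.003], [0.005, -0.131, -0.991]] 508.4072452351252 [-0.19363345  0.          0.          0.          0.        ]
side [0.66062908 1.20274072 0.52381069] [[-0.999, 0.002, -0.048], [0.045, 0.421, -0.906], [0.018, -0.907, -0.42]] 528.3853836520204 [0.02260082 0.         0.         0.         0.        ]
wrist [ 0.28604713 -0.50637415  0.3828737 ] [[0.363, -0.884, -0.296], [-0.932, -0.345, -0.114], [-0.002, 0.317, -0.948]] 354.87467762869284 [-0.05151446  0.          0.          0.          0.        ]
[ 0.20887416 -0.53551878  0.40407052] [[ 3.63292246e-01 -9.31675215e-01 -1.93511589e-04]
 [-9.31674406e-01 -3.63292192e-01  1.25858418e-03]
 [-1.24289293e-03 -2.76944077e-04 -9.99999189e-01]] [ 0.25395985 -0.26704509  1.24804592] 0.15 0.08819305671522333
```

View pics/top0.png

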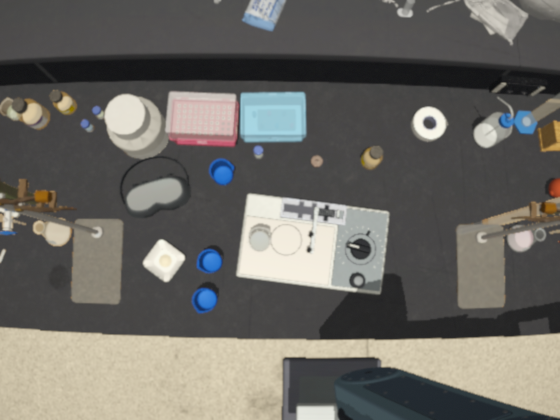

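View pics/side0.png

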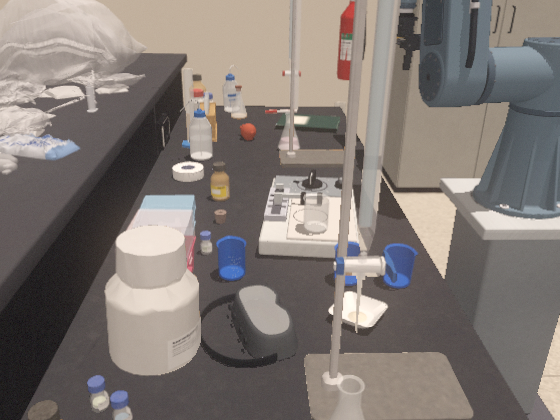

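The top view shows the stirrer at about (238–388, 195–292), with the beaker at (260,238), the dial at (360,247) and the button at (358,281). Three blue look-alike beakers stand to its left. I'll enlarge it.

```bash
python3 - <<'E'
from h import *
import pickle
f=pickle.load(open('top0.pkl','rb'))
crop(f,'top0c.png',230,180,400,300,4.7)
crop(f,'top0d.png',320,205,400,295,7)
E
```

```text
(no output)
```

View pics/top0c.png

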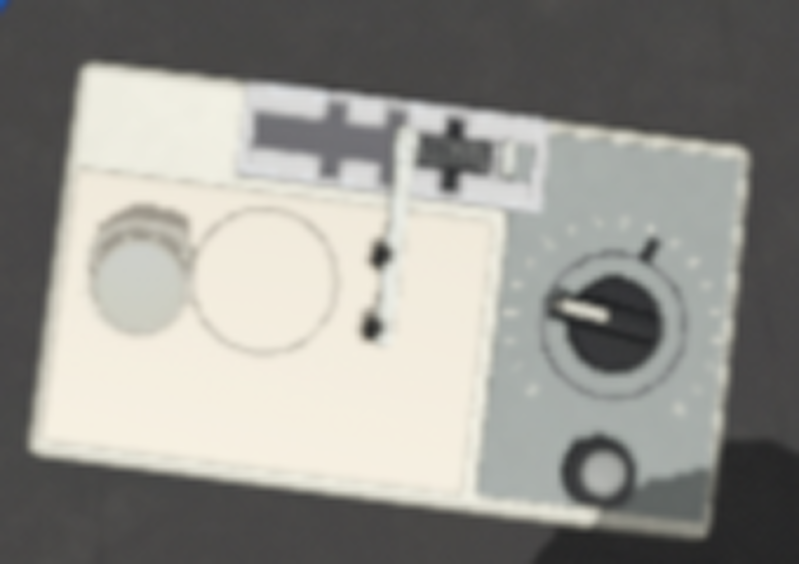

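View pics/top0d.png

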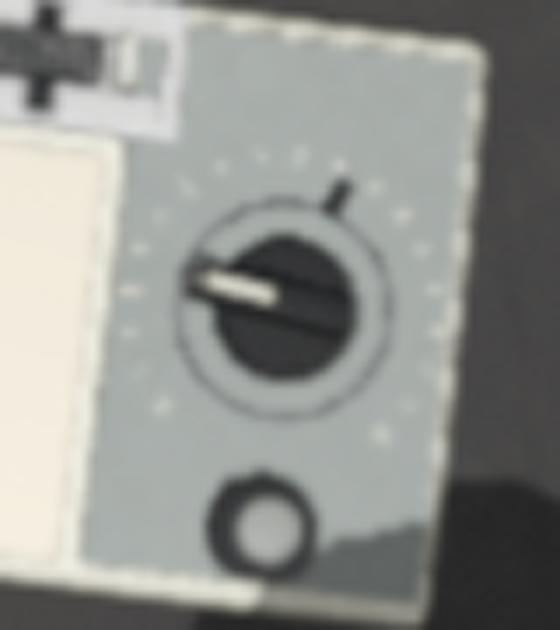

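```bash
cat > pose.py <<'E'
from h import *
import pickle
from scipy.optimize import least_squares
f=pickle.load(open('top0.pkl','rb'))
c=lambda a,b:(230+(a+.5)/4.7-.5,180+(b+.5)/4.7-.5)
L=[((.1,.172),(83,63)),((.1,-.172),(750,146)),((-.1,-.172),(709,538)),((-.1,.172),(30,455)),((0,.0665),(265,281)),((0,-.110),(614,325))]
W=np.array([onz(f,*c(*p),.048)[:2] for _,p in L]); S=np.array([q for q,_ in L])
def T(p,q):
    a=p[2];return np.c_[np.cos(a)*q[:,0]-np.sin(a)*q[:,1]+p[0],np.sin(a)*q[:,0]+np.cos(a)*q[:,1]+p[1]]
r=least_squares(lambda p:(T(p,S)-W).ravel(),[.5,.1,0]);P=r.x
if __name__=='__main__':
    print(P[:2],np.degrees(P[2]));print((T(P,S)-W).round(4).tolist())
def tos(w):
    a=P[2];d=np.array(w)[:2]-P[:2];return np.array([np.cos(a)*d[0]+np.sin(a)*d[1],-np.sin(a)*d[0]+np.cos(a)*d[1]])
def tow(s): return T(P,np.atleast_2d(np.array(s,float)))[0]
if __name__=='__main__':
    m=tos(onz(f,*c(650,250),.051)); d=m-np.array([0,-.11]);print('mark',m,np.hypot(*d),np.degrees(np.arctan2(-d[1],d[0])))
    t=tos(onz(f,*c(550,303),.083)); d=t-np.array([0,-.11]);print('tip',np.hypot(*d),np.degrees(np.arctan2(-d[1],d[0])))
    print('cheek tops / pad', tos(onz(f,*c(455,155),.065)), 'post',tos(onz(f,*c(380,253),.0785)),tos(onz(f,*c(371,327),.0785)))
    print('beaker rim', tos(onz(f,*c(141,210),.115)),'base',tos(onz(f,*c(139,288),.048)))
    print('btn',tos(onz(f,*c(602,472),.065)))
    for n in [(74,.014),(0,.0665)]: pass
E
python3 pose.py
python3 - <<'E'
from h import *
import pickle
f=pickle.load(open('side0.pkl','rb'))
crop(f,'side0c.png',255,165,365,255,7)
E
```

```text
[0.53918495 0.1275668 ] -6.345979250212921
[[0.0016, 0.0016], [0.0007, -0.0019], [-0.0007, -0.0022], [-0.0004, 0.0014], [-0.0008, 0.0007], [-0.0004, 0.0003]]
mark [ 0.03984008 -0.12391524] 0.04220030940042245 19.253157392361775
tip 0.03823842290935209 -83.21042942679546
cheek tops / pad [ 0.07321695 -0.01960102] post [0.01892034 0.01262725] [-0.01738735  0.01275443]
beaker rim [0.0214704 0.1293535] base [-0.01047067  0.12765844]
btn [-0.07336763 -0.10939519]
```

View pics/side0c.png

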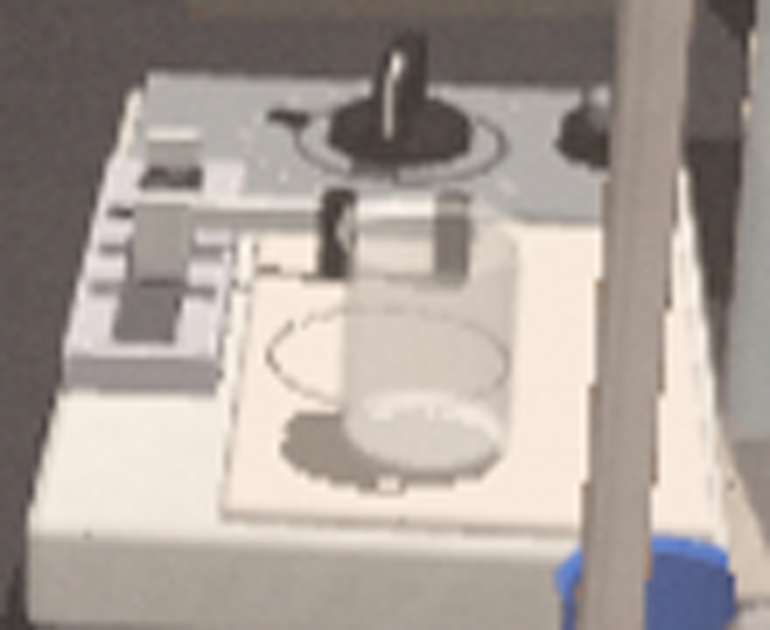

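```bash
python3 - <<'E'
from h import *
import pickle
from pose import *
g=pickle.load(open('side0.pkl','rb'))
print('beaker base side',tos(onz(g,255+425/7,165+435/7,.048)))
for n in('top','side'):
    f=pickle.load(open(n+'0.pkl','rb'))
    pts=[]
    for v in range(0,420,3):
        for u in range(0,560,3):
            if f['depth'][v,u]>0: pts.append(dep(f,u,v))
    p=np.array(pts)
    m=(p[:,2]>.13)&(p[:,0]>-.0)&(p[:,0]<1.0)&(abs(p[:,1])<.7)
    # grid map
    from collections import defaultdict
    d=defaultdict(list)
    for q in p[m]: d[(round(q[0]/.1),round(q[1]/.1))].append(q[2])
    print(n,[(k[0]/10,k[1]/10,len(v),round(min(v),2),round(max(v),2)) for k,v in sorted(d.items())])
E
```

```text
beaker base side [-0.01032893  0.12188443]
top [(0.2, 0.1, 47, np.float64(0.31), np.float64(0.48)), (0.3, -0.1, 57, np.float64(0.56), np.float64(0.74)), (0.3, 0.0, 447, np.float64(0.28), np.float64(0.71)), (0.3, 0.1, 230, np.float64(0.26), np.float64(0.6)), (0.5, -0.2, 18, np.float64(0.52), np.float64(0.55)), (0.5, -0.1, 25, np.float64(0.53), np.float64(0.64)), (0.5, 0.5, 57, np.float64(0.56), np.float64(0.67)), (0.5, 0.6, 28, np.float64(0.57), np.float64(0.64)), (0.6, -0.4, 3, np.float64(0.18), np.float64(0.2)), (0.6, -0.3, 35, np.float64(0.13), np.float64(0.39)), (0.6, -0.2, 110, np.float64(0.19), np.float64(0.6)), (0.6, 0.5, 27, np.float64(0.56), np.float64(0.67)), (0.6, 0.6, 48, np.float64(0.16), np.float64(0.65)), (0.6, 0.7, 39, np.float64(0.14), np.float64(0.49)), (0.8, -0.3, 19, np.float64(0.14), np.float64(0.18)), (0.8, 0.5, 98, np.float64(0.13), np.float64(0.19)), (0.8, 0.6, 86, np.float64(0.14), np.float64(0.19)), (0.9, -0.4, 64, np.float64(0.13), np.float64(0.21)), (0.9, -0.3, 42, np.float64(0.16), np.float64(0.21)), (0.9, -0.2, 42, np.float64(0.18), np.float64(0.21)), (0.
[... 3113 characters left out ...]
p.float64(0.21)), (1.0, -0.5, 14, np.float64(0.14), np.float64(0.21)), (1.0, -0.4, 16, np.float64(0.13), np.float64(0.21)), (1.0, -0.3, 34, np.float64(0.13), np.float64(0.25)), (1.0, -0.2, 25, np.float64(0.13), np.float64(0.21)), (1.0, -0.1, 32, np.float64(0.13), np.float64(0.21)), (1.0, 0.0, 36, np.float64(0.13), np.float64(0.21)), (1.0, 0.1, 42, np.float64(0.13), np.float64(0.21)), (1.0, 0.2, 57, np.float64(0.13), np.float64(0.21)), (1.0, 0.3, 81, np.float64(0.13), np.float64(0.21)), (1.0, 0.4, 106, np.float64(0.13), np.float64(0.21)), (1.0, 0.5, 144, np.float64(0.13), np.float64(0.21)), (1.0, 0.6, 160, np.float64(0.13), np.float64(0.21)), (1.0, 0.7, 21, np.float64(0.13), np.float64(0.2))]
```

```bash
python3 - <<'E'
from h import *
import pickle
f=pickle.load(open('top0.pkl','rb'))
for v in range(170,310,4):
    for u in range(400,560,4):
        if f['depth'][v,u]>0:
            p=dep(f,u,v)
            if p[2]>.13 and p[0]<.75 and p[1]>-.45: print(u,v,p.round(2),end=' ; ')
E
```

```text
556 198 [ 0.57 -0.17  0.59] ; 532 202 [ 0.57 -0.16  0.54] ; 544 202 [ 0.55 -0.12  0.64] ; 548 202 [ 0.55 -0.12  0.64] ; 552 202 [ 0.55 -0.13  0.64] ; 556 202 [ 0.56 -0.17  0.59] ; 532 206 [ 0.56 -0.16  0.54] ; 536 206 [ 0.56 -0.16  0.54] ; 540 206 [ 0.55 -0.12  0.63] ; 544 206 [ 0.55 -0.12  0.64] ; 548 206 [ 0.55 -0.12  0.64] ; 552 206 [ 0.55 -0.13  0.64] ; 556 206 [ 0.55 -0.13  0.64] ; 516 210 [ 0.57 -0.17  0.46] ; 520 210 [ 0.56 -0.16  0.48] ; 524 210 [ 0.56 -0.17  0.49] ; 528 210 [ 0.56 -0.16  0.51] ; 532 210 [ 0.56 -0.16  0.54] ; 536 210 [ 0.56 -0.16  0.54] ; 540 210 [ 0.54 -0.12  0.63] ; 544 210 [ 0.54 -0.12  0.64] ; 548 210 [ 0.54 -0.12  0.64] ; 552 210 [ 0.54 -0.13  0.64] ; 556 210 [ 0.54 -0.13  0.64] ; 504 214 [ 0.56 -0.16  0.42] ; 508 214 [ 0.56 -0.16  0.44] ; 512 214 [ 0.56 -0.16  0.45] ; 516 214 [ 0.56 -0.16  0.47] ; 520 214 [ 0.56 -0.16  0.48] ; 524 214 [ 0.56 -0.17  0.49] ; 528 214 [ 0.55 -0.17  0.5 ] ; 532 214 [ 0.55 -0.16  0.54] ; 536 214 [ 0.55 -0.16  0.54] ; 540 214 [ 0.55 -0.18  0.52] ; 544 214 [ 0.55 -0.19  0.52] ; 548 214 [ 0.55 -0.2   0.51] ; 552 214 [ 0.55 -0.2 
[... 1379 characters left out ...]
9  0.29] ; 536 226 [ 0.56 -0.29  0.31] ; 540 226 [ 0.56 -0.29  0.32] ; 544 226 [ 0.55 -0.29  0.33] ; 548 226 [ 0.55 -0.3   0.34] ; 456 230 [ 0.56 -0.16  0.19] ; 460 230 [ 0.56 -0.16  0.22] ; 464 230 [ 0.56 -0.16  0.24] ; 468 230 [ 0.55 -0.17  0.26] ; 472 230 [ 0.55 -0.17  0.27] ; 476 230 [ 0.55 -0.17  0.28] ; 480 230 [ 0.55 -0.18  0.29] ; 504 230 [ 0.56 -0.29  0.16] ; 508 230 [ 0.56 -0.29  0.18] ; 512 230 [ 0.56 -0.29  0.2 ] ; 516 230 [ 0.56 -0.29  0.22] ; 520 230 [ 0.56 -0.29  0.24] ; 524 230 [ 0.56 -0.29  0.25] ; 528 230 [ 0.55 -0.3   0.26] ; 556 230 [ 0.56 -0.4   0.19] ; 460 234 [ 0.55 -0.17  0.2 ] ; 500 234 [ 0.56 -0.29  0.14] ; 504 234 [ 0.56 -0.29  0.16] ; 508 234 [ 0.55 -0.29  0.17] ;
```

```bash
cat >> pose.py <<'E'
def plan(w=None,s=None,tip=.12,yaw=None):
    """shift in tool axes + turn, to place tool axis at w (or stirrer s), tip height; yaw = jaw direction in stirrer frame deg"""
    st=arm.observe(); R=np.array(st['ee_rot']);p=np.array(st['tool_pos'])
    xy=tow(s) if s is not None else np.array(w)
    d=R.T@(np.array([xy[0],xy[1],tip+.166])-p)
    cur=np.degrees(np.arctan2(R[1,0],R[0,0]))-np.degrees(P[2]); t=0
    if yaw is not None: t=-((yaw-cur+180)%360-180)
    print('shift',d.round(4),'turn',round(t,2),'| now s',tos(p).round(4),'tip',round(p[2]-.166,4),'yaw_s',round(cur,2),'j6',round(st['joint_positions'][5],1),'F',np.round(st['contact_force'],2),'gap',round(st['finger_gap'],4),'t',round(st['time_s'],2))
    return d,t
E
python3 - <<'E'
from pose import *
plan(w=(.36,-.15),tip=.24,yaw=0)
plan(w=(.42,.05),tip=.24,yaw=0)
plan(s=(.074,-.018),tip=.20,yaw=0)
E
```

```text
shift [-0.3043 -0.2809 -0.0015] turn -62.35 | now s [-0.255  -0.6955] tip 0.2381 yaw_s -62.35 j6 -11.8 F [ 0.25 -0.27  1.25] gap 0.0882 t 0.15
shift [-0.4688 -0.4094 -0.0012] turn -62.35 | now s [-0.255  -0.6955] tip 0.2381 yaw_s -62.35 j6 -11.8 F [ 0.25 -0.27  1.25] gap 0.0882 t 0.15
shift [-0.4474 -0.6058  0.0388] turn -62.35 | now s [-0.255  -0.6955] tip 0.2381 yaw_s -62.35 j6 -11.8 F [ 0.25 -0.27  1.25] gap 0.0882 t 0.15
```

Emit:
{"api": "arm_command", "payload": {"rows": [[-0.035, -0.033, 0, -8, 1], [-0.07, -0.065, 0, -16, 1], [-0.105, -0.097, 0, -24, 1], [-0.14, -0.129, 0, -32, 1], [-0.175, -0.161, 0, -40, 1], [-0.21, -0.194, 0, -48, 1], [-0.245, -0.226, 0, -56, 1], [-0.28, -0.258, 0, -62.3, 1], [-0.304, -0.281, 0, -62.3, 1], [-0.34, -0.31, 0, -62.3, 1], [-0.38, -0.34, 0, -62.3, 1], [-0.42, -0.37, 0, -62.3, 1]]}}

```text
time_s: 1.35
tool_pos: [0.401, -0.0081, 0.4049]
ee_rot: [[0.994, -0.112, 0.001], [-0.112, -0.994, -0.0], [0.001, 0.0, -1.0]]
contact_force: [0.3, -0.5, 0.3]
finger_gap: 0.0002
```

```bash
python3 - <<'E'
from pose import *
plan(s=(.074,-.018),tip=.16,yaw=0)
E
```

```text
shift [ 0.196  -0.1324  0.079 ] turn -0.09 | now s [-0.1223 -0.1501] tip 0.2389 yaw_s -0.09 j6 -11.8 F [ 0.35 -0.49  0.26] gap 0.0002 t 1.35
```

Emit:
{"api": "arm_command", "payload": {"rows": [[0.035, -0.023, 0.014, 0, 1], [0.07, -0.047, 0.028, 0, 1], [0.105, -0.07, 0.042, 0, 1], [0.14, -0.094, 0.056, 0, 1], [0.175, -0.118, 0.07, 0, 1], [0.196, -0.132, 0.079, 0, 1], [0.196, -0.132, 0.079, 0, 1], [0.196, -0.132, 0.079, 0, 1]]}}

```text
time_s: 2.15
tool_pos: [0.6102, 0.0995, 0.3247]
ee_rot: [[0.994, -0.111, -0.002], [-0.111, -0.994, -0.0], [-0.002, 0.0, -1.0]]
contact_force: [-0.8, 0.4, 0.7]
finger_gap: 0.0002
```

```bash
python3 - <<'E'
from pose import *
plan(s=(.074,-.018),tip=.067,yaw=0)
print(np.round(arm.observe()['joint_positions'],1))
f=grab('wrist');save(f,'w1.png');pickle.dump(f,open('w1.pkl','wb'))
f=grab('top');crop(f,'t1.png',230,180,400,300,4.7)
f=grab('side');crop(f,'s1.png',240,120,400,250,5)
E
```

```text
shift [ 0.0005 -0.0021  0.0917] turn -0.01 | now s [ 0.0737 -0.0201] tip 0.1587 yaw_s -0.01 j6 4.6 F [-0.8   0.42  0.68] gap 0.0002 t 2.15
[-1.7 20.3 89.5 -0.  70.4  4.6]
```

View pics/w1.png

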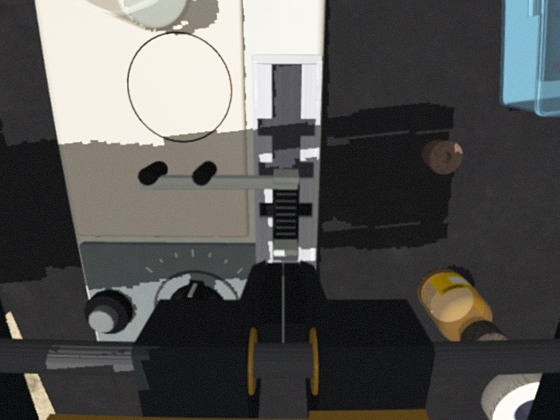

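View pics/s1.png

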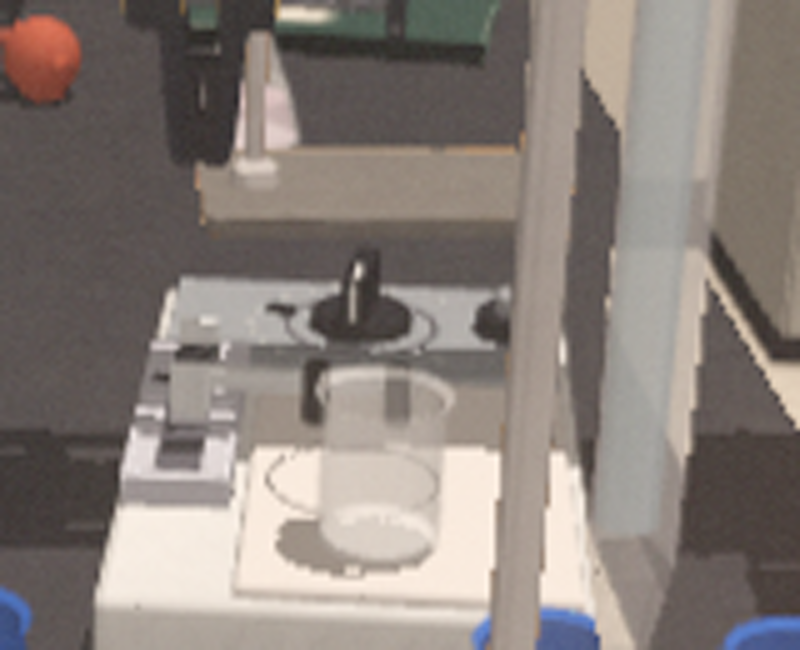

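```bash
python3 - <<'E'
from pose import *
f=pickle.load(open('w1.pkl','rb'))
for n,u,v,z in [('pad',286,210,.065),('padL',286,187,.065),('padR',286,238,.065),('post',152,174,.0785),('post',203,173,.0785),('ring',180,87,.048),('railL',287,57,.056),('case corner far-left of panel',83,243,.048)]:
    print(n,tos(onz(f,u,v,z)).round(4))
crop(f,'w1c.png',100,0,330,170,3.4)
E
```

```text
pad [ 0.0756 -0.0174]
padL [ 0.0755 -0.0006]
padR [ 0.0756 -0.0389]
post [-0.0119  0.0118]
post [0.0216 0.0123]
ring [0.0027 0.066 ]
railL [0.0761 0.0841]
case corner far-left of panel [-0.0863 -0.0508]
```

View pics/w1c.png

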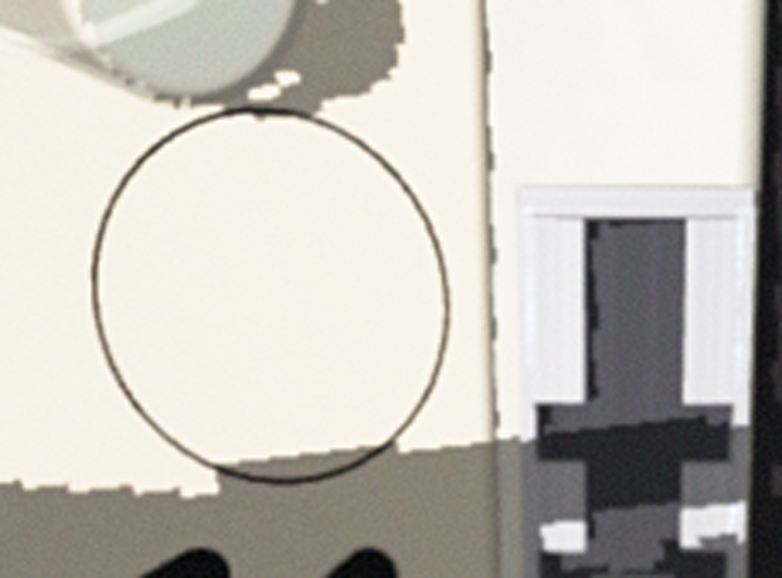

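```bash
python3 - <<'E'
from pose import *
plan(s=(.075,-.018),tip=.070,yaw=0)
E
```

```text
shift [ 0.0015 -0.0027  0.0903] turn -0.08 | now s [ 0.0735 -0.0207] tip 0.1603 yaw_s -0.08 j6 4.6 F [-0.19  0.59  0.09] gap 0.0006 t 2.3
```

Emit:
{"api": "arm_command", "payload": {"rows": [[0.001, -0.002, 0.03, 0, 1], [0.0015, -0.0027, 0.06, 0, 1], [0.0015, -0.0027, 0.08, 0, 1], [0.0015, -0.0027, 0.088, 0, 1], [0.0015, -0.0027, 0.09, 0, 1], [0.0015, -0.0027, 0.09, 0, 1], [0.0015, -0.0027, 0.09, 0, 1]]}}

```text
time_s: 3.0
tool_pos: [0.6129, 0.1017, 0.2374]
ee_rot: [[0.994, -0.112, 0.003], [-0.112, -0.994, -0.0], [0.003, -0.0, -1.0]]
contact_force: [-1.0, -0.1, 0.1]
finger_gap: 0.0004
```

```bash
python3 - <<'E'
from pose import *
plan(s=(.075,-.018),tip=.060,yaw=0)
f=grab('wrist');crop(f,'w2.png',200,120,400,300,4)
f=grab('side');crop(f,'s2.png',240,150,380,250,5.6)
E
```

```text
shift [-0.0012  0.0005  0.0114] turn -0.06 | now s [ 0.0762 -0.0175] tip 0.0714 yaw_s -0.06 j6 4.9 F [-0.95 -0.07  0.09] gap 0.0004 t 3.0
```

View pics/w2.png

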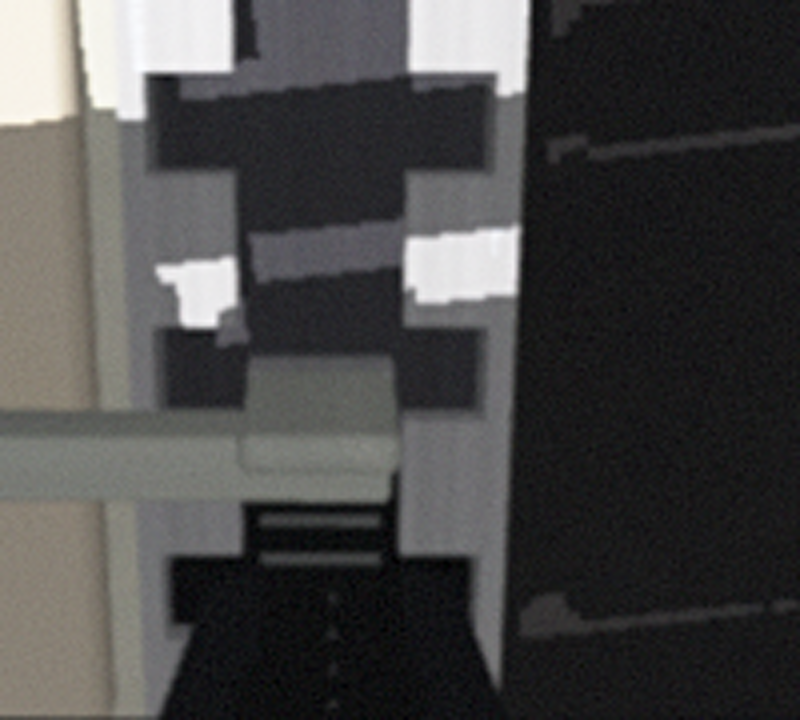

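View pics/s2.png

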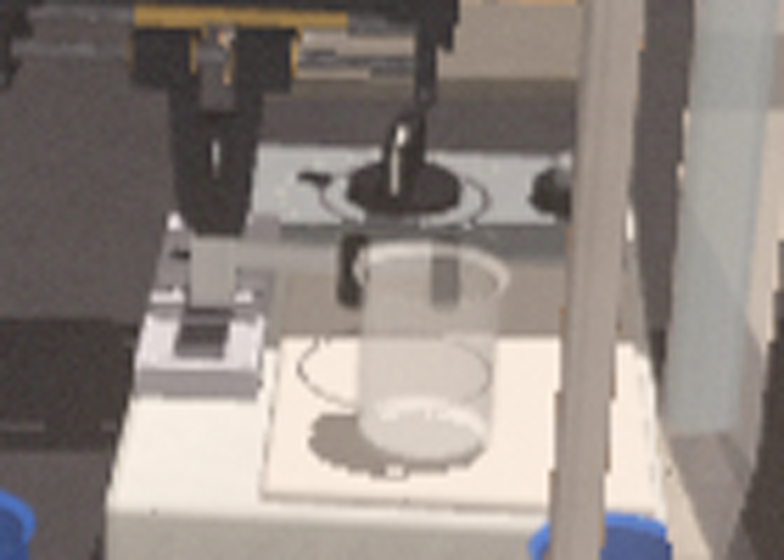

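The finger is centred over the pad between the cheeks. Pressing now.

Emit:
{"api": "arm_command", "payload": {"rows": [[-0.001, 0, 0.004, 0, 1], [-0.001, 0, 0.007, 0, 1], [-0.001, 0, 0.009, 0, 1], [-0.001, 0, 0.0105, 0, 1], [-0.001, 0, 0.0105, 0, 1], [-0.001, 0, 0.0105, 0, 1]]}}

```text
time_s: 3.7
tool_pos: [0.6117, 0.102, 0.2258]
ee_rot: [[0.994, -0.111, 0.001], [-0.111, -0.994, 0.0], [0.001, -0.0, -1.0]]
contact_force: [-0.7, 0.3, 4.8]
finger_gap: 0.0004
```

```bash
python3 - <<'E'
from pose import *
plan(s=(.075,-.018),tip=.059,yaw=0)
E
```

```text
shift [0.0001 0.0006 0.0008] turn -0.05 | now s [ 0.0749 -0.0174] tip 0.0598 yaw_s -0.05 j6 4.9 F [-0.7   0.28  4.81] gap 0.0004 t 3.7
```

Emit:
{"api": "arm_command", "payload": {"rows": [[0, 0, 0.001, 0, 1], [0, 0, 0.002, 0, 1], [0, 0, 0.002, 0, 1], [0, 0, 0.002, 0, 1]]}}

```text
time_s: 4.1
tool_pos: [0.6118, 0.102, 0.2253]
ee_rot: [[0.994, -0.111, 0.001], [-0.111, -0.994, -0.0], [0.001, 0.0, -1.0]]
contact_force: [-6.0, 0.1, 16.4]
finger_gap: 0.0003
```

Emit:
{"api": "arm_command", "payload": {"rows": [[0, 0, -0.0008, 0, 1], [0, -0.004, -0.0008, 0, 1], [0, -0.008, -0.0008, 0, 1], [0, -0.012, -0.0008, 0, 1], [0, -0.016, -0.0008, 0, 1], [0, -0.016, -0.0008, 0, 1]]}}

```text
time_s: 4.7
tool_pos: [0.6136, 0.1184, 0.2254]
ee_rot: [[0.994, -0.111, 0.001], [-0.111, -0.994, 0.0], [0.001, -0.0, -1.0]]
contact_force: [-2.1, 0.8, 10.5]
finger_gap: 0.0004
```

```bash
python3 - <<'E'
from pose import *
plan(s=(.075,-.018),tip=.067,yaw=0)
f=grab('wrist');save(f,'w3.png');pickle.dump(f,open('w3.pkl','wb'))
crop(f,'w3c.png',120,120,400,300,2.8)
E
```

```text
shift [ 0.0001  0.0171 -0.0077] turn -0.03 | now s [ 0.0749 -0.0009] tip 0.0594 yaw_s -0.03 j6 6.4 F [-2.08  0.8  10.47] gap 0.0004 t 4.7
```

View pics/w3c.png

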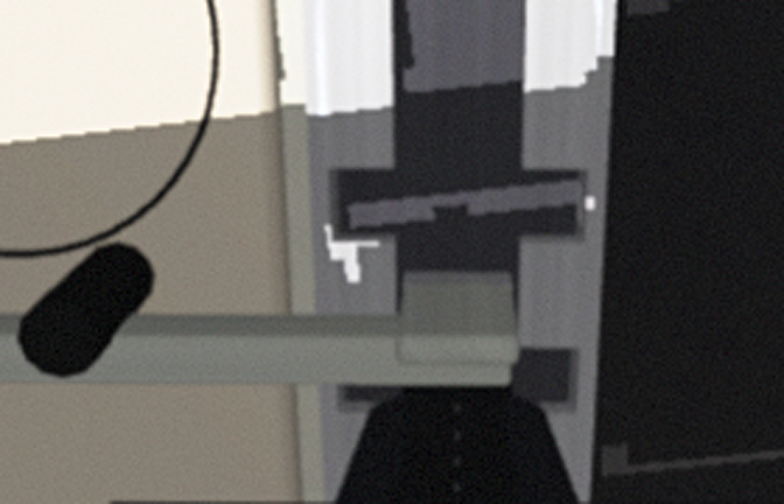

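```bash
python3 - <<'E'
from pose import *
f=pickle.load(open('w3.pkl','rb'))
c=lambda a,b:(120+a/2.8,120+b/2.8)
# post top nearest camera: lower-left blob
print(tos(onz(f,*c(62,335),.0785)), 'cheek front/far edge', tos(onz(f,*c(456,272),.074)),tos(onz(f,*c(456,365),.074)))
print('notch2 centre', tos(onz(f,*c(360,200),.056)))
E
```

```text
[0.02079929 0.02728889] cheek front/far edge [0.07531136 0.03488267] [0.07530025 0.02070984]
notch2 centre [0.06050827 0.04034173]
```

View pics/w3.png

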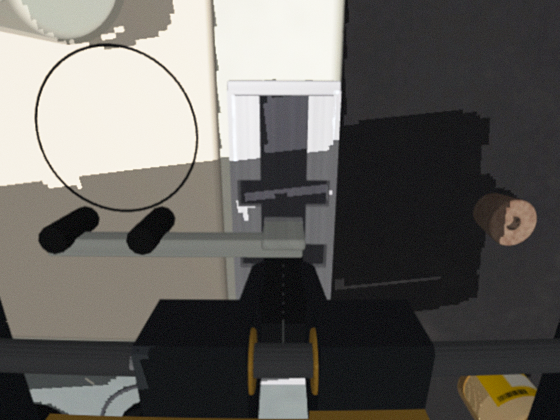

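Emit:
{"api": "arm_command", "payload": {"rows": [[0, -0.004, 0, 0, 1], [0, -0.008, 0, 0, 1], [0, -0.012, 0, 0, 1], [0, -0.0145, 0, 0, 1], [0, -0.0145, 0, 0, 1], [0, -0.0145, 0, 0, 1]]}}

```text
time_s: 5.35
tool_pos: [0.6152, 0.1327, 0.2253]
ee_rot: [[0.994, -0.111, 0.001], [-0.111, -0.994, 0.0], [0.001, -0.001, -1.0]]
contact_force: [-1.6, 1.1, 9.5]
finger_gap: 0.0008
```

```bash
python3 - <<'E'
from pose import *
plan(s=(.075,-.018),tip=.067,yaw=0)
f=grab('wrist');save(f,'w4.png');pickle.dump(f,open('w4.pkl','wb'))
crop(f,'w4c.png',20,120,320,300,2.6)
E
```

```text
shift [ 0.0001  0.0314 -0.0077] turn -0.04 | now s [0.0749 0.0135] tip 0.0593 yaw_s -0.04 j6 7.7 F [-1.63  1.11  9.47] gap 0.0008 t 5.35
```

View pics/w4c.png

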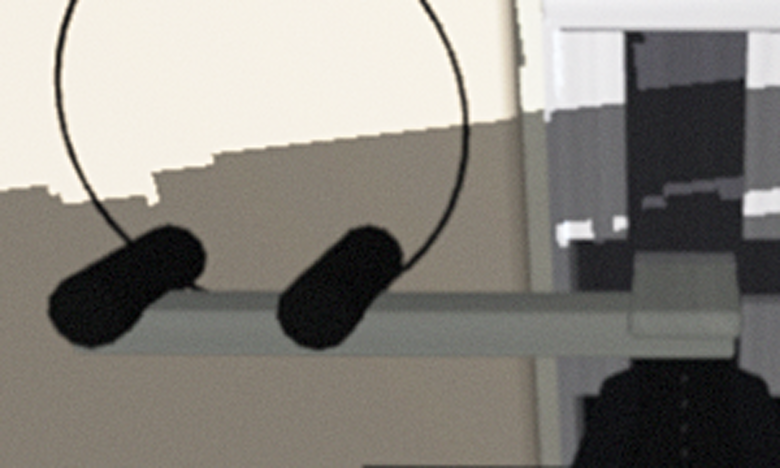

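Emit:
{"api": "arm_command", "payload": {"rows": [[0, 0, -0.004, 0, 1], [0, 0, -0.008, 0, 1], [0, 0, -0.02, 0, 1], [0, 0, -0.05, 0, 1], [0, 0, -0.1, 0, 1], [0, 0, -0.1, 0, 1]]}}

```text
time_s: 6.0
tool_pos: [0.6169, 0.1324, 0.3318]
ee_rot: [[0.994, -0.111, 0.011], [-0.111, -0.994, 0.0], [0.011, -0.002, -1.0]]
contact_force: [1.1, -0.5, 1.0]
finger_gap: 0.0004
```

```bash
python3 - <<'E'
from pose import *
plan(s=(.075,-.018),tip=.067,yaw=0)
f=grab('wrist');save(f,'w5.png');pickle.dump(f,open('w5.pkl','wb'))
crop(f,'w5c.png',220,110,360,270,4)
f=grab('side');save(f,'s5.png');crop(f,'s5c.png',255,165,365,255,7)
f=grab('top');crop(f,'t5c.png',230,180,400,300,4.7);pickle.dump(f,open('t5.pkl','wb'))
E
```

```text
shift [-0.0028  0.0316  0.0987] turn -0.04 | now s [0.0767 0.0134] tip 0.1658 yaw_s -0.04 j6 7.7 F [ 1.12 -0.48  0.95] gap 0.0004 t 6.0
```

View pics/w5.png

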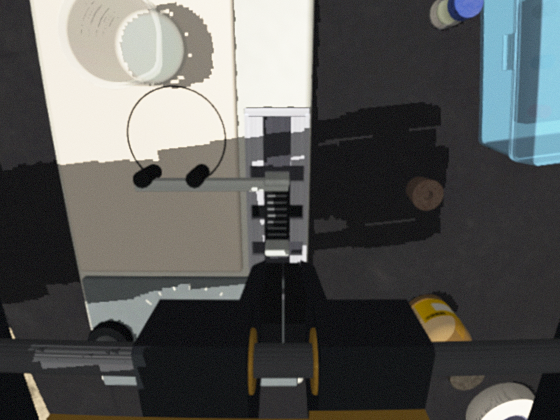

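View pics/w5c.png

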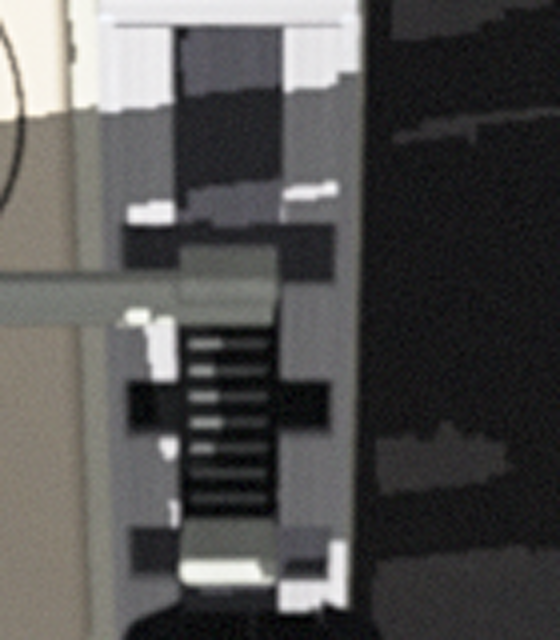

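View pics/s5c.png

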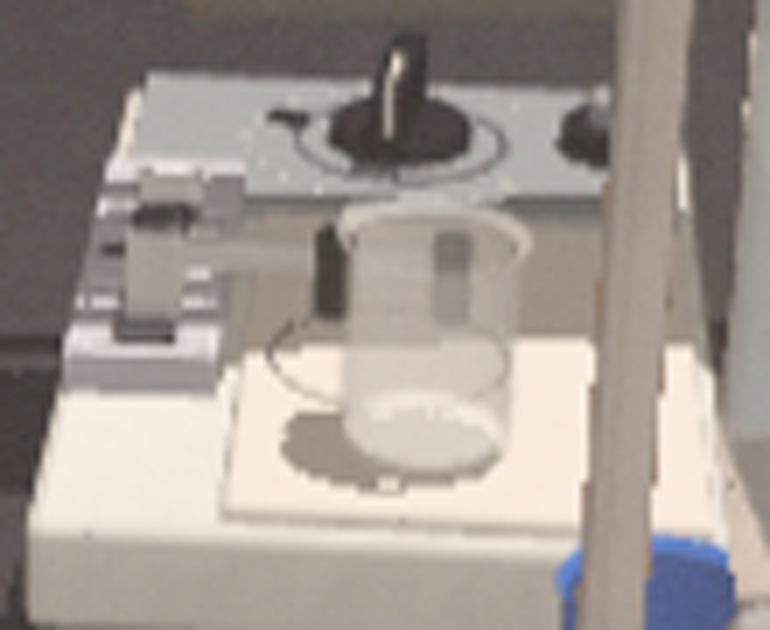

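```bash
python3 - <<'E'
from pose import *
f=pickle.load(open('w5.pkl','rb'))
for v in range(190,246,4):
    p=dep(f,277,v);q=dep(f,257,v);print(v,tos(p).round(4),p[2].round(4),'|',q[2].round(4))
for n,u,v in[('post',143,179),('post',197,178)]:print(tos(onz(f,u,v,.0785)))
print('base', tos(onz(f,152,46,.05)))
print('rim from wrist')
E
```

```text
190 [0.0758 0.0309] 0.0708 | 0.0703
194 [0.0757 0.0263] 0.0648 | 0.0558
198 [0.0757 0.023 ] 0.0637 | 0.0539
202 [0.0757 0.0201] 0.0643 | 0.0539
206 [0.0756 0.017 ] 0.064 | 0.0537
210 [0.0756 0.014 ] 0.0643 | 0.0558
214 [0.0756 0.0108] 0.0642 | 0.0555
218 [0.0756 0.0076] 0.0639 | 0.044
222 [0.0756 0.0047] 0.0644 | 0.055
226 [0.0755 0.0011] 0.0632 | 0.0544
230 [ 0.0755 -0.0019] 0.0639 | 0.0555
234 [ 0.0755 -0.0049] 0.0643 | 0.0553
238 [ 0.0755 -0.0084] 0.0637 | 0.0551
242 [ 0.0754 -0.0142] 0.0579 | 0.0436
[-0.01426711  0.04107583]
[0.02227603 0.04150455]
base [-0.00867795  0.12700274]
rim from wrist
```

View pics/t5c.png

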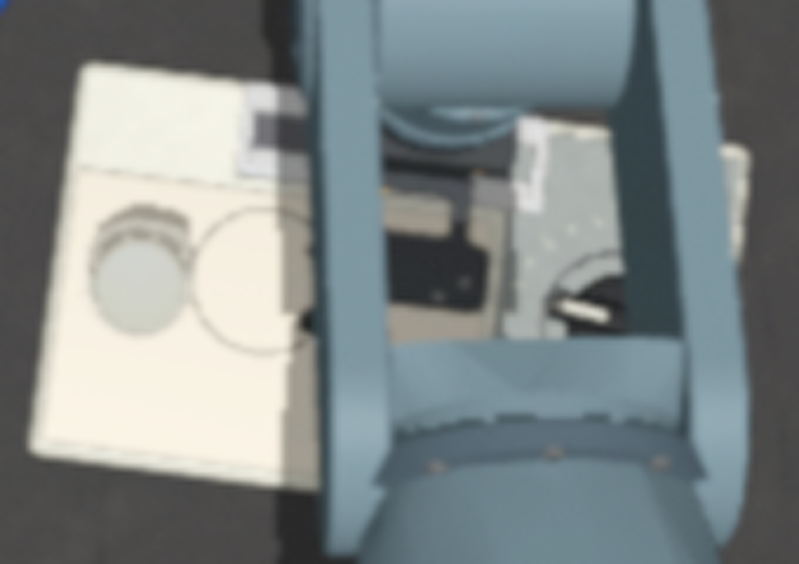

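```bash
python3 - <<'E'
from pose import *
plan(s=(-.0095,.1265),tip=.15,yaw=0)
plan(s=(-.0095,.1265),tip=.060,yaw=0)
E
```

```text
shift [-0.0838 -0.1135  0.008 ] turn -0.05 | now s [0.0742 0.0129] tip 0.158 yaw_s -0.05 j6 7.7 F [ 0.79  0.43 -0.39] gap 0.0005 t 6.15
shift [-0.0838 -0.1135  0.098 ] turn -0.05 | now s [0.0742 0.0129] tip 0.158 yaw_s -0.05 j6 7.7 F [ 0.79  0.43 -0.39] gap 0.0005 t 6.15
```

Emit:
{"api": "arm_command", "payload": {"rows": [[-0.021, -0.028, 0, 0, -1], [-0.042, -0.057, 0, 0, -1], [-0.063, -0.085, 0, 0, -1], [-0.084, -0.1135, 0, 0, -1], [-0.084, -0.1135, 0, 0, -1], [-0.084, -0.1135, 0.005, 0, -1], [-0.084, -0.1135, 0.005, 0, -1], [-0.084, -0.1135, 0.005, 0, -1]]}}

```text
time_s: 6.95
tool_pos: [0.5443, 0.2533, 0.3181]
ee_rot: [[0.994, -0.113, -0.002], [-0.113, -0.994, -0.001], [-0.001, 0.001, -1.0]]
contact_force: [-0.8, -1.2, -0.0]
finger_gap: 0.0622
```

```bash
python3 - <<'E'
from pose import *
plan(s=(-.0095,.1265),tip=.060,yaw=0)
f=grab('wrist');save(f,'w6.png');pickle.dump(f,open('w6.pkl','wb'))
E
```

```text
shift [-0.0005 -0.001   0.0921] turn -0.14 | now s [-0.0088  0.1256] tip 0.1521 yaw_s -0.14 j6 20.1 F [-0.84 -1.2  -0.04] gap 0.0622 t 6.95
```

View pics/w6.png

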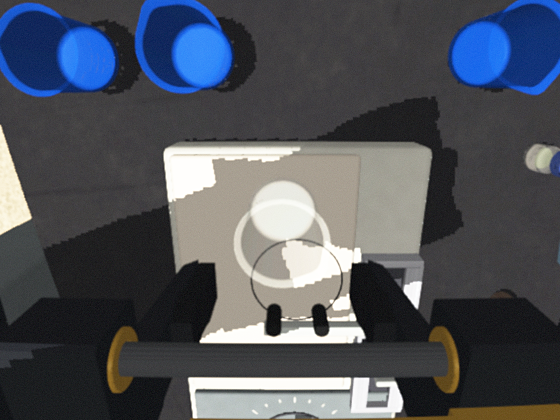

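```bash
python3 - <<'E'
from pose import *
f=pickle.load(open('w6.pkl','rb'))
print('base',tos(onz(f,284,211,.05)),'rim',tos(onz(f,282,242,.115)))
plan(s=(-.0095,.1265),tip=.060,yaw=0)
E
```

```text
base [-0.00817496  0.12455398] rim [-0.00942309  0.12814526]
shift [-0.0007 -0.0009  0.0924] turn -0.14 | now s [-0.0088  0.1256] tip 0.1524 yaw_s -0.14 j6 20.1 F [ 0.65 -0.36 -0.36] gap 0.0663 t 7.0
```

Emit:
{"api": "arm_command", "payload": {"rows": [[-0.0005, -0.001, 0, 0, -1], [-0.0005, -0.001, 0, 0, -1], [-0.0005, -0.001, 0, 0, -1], [-0.0005, -0.001, 0, 0, -1], [-0.0005, -0.001, 0.025, 0, -1], [-0.0005, -0.001, 0.05, 0, -1], [-0.0005, -0.001, 0.075, 0, -1], [-0.0005, -0.001, 0.088, 0, -1], [-0.0005, -0.001, 0.092, 0, -1], [-0.0005, -0.001, 0.092, 0, -1], [-0.0005, -0.001, 0.092, 0, -1]]}}

```text
time_s: 8.1
tool_pos: [0.5441, 0.2557, 0.2283]
ee_rot: [[0.994, -0.111, 0.002], [-0.111, -0.994, 0.001], [0.002, -0.001, -1.0]]
contact_force: [-0.3, 0.1, 0.3]
finger_gap: 0.0881
```

```bash
python3 - <<'E'
from pose import *
plan(s=(-.0095,.1265),tip=.060,yaw=0)
f=grab('side');crop(f,'s7.png',240,120,400,250,5)
E
```

```text
shift [-0.0003  0.0014  0.0023] turn -0.05 | now s [-0.0092  0.1279] tip 0.0623 yaw_s -0.05 j6 20.3 F [-0.29  0.14  0.31] gap 0.0881 t 8.1
```

View pics/s7.png

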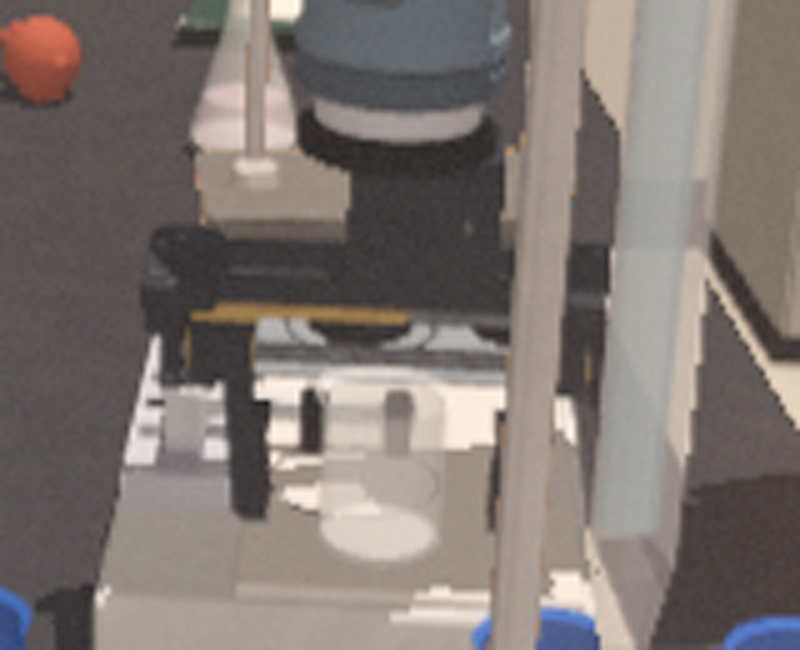

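Emit:
{"api": "arm_command", "payload": {"rows": [[0, 0.001, 0.001, 0, 1], [0, 0.001, 0.001, 0, 1], [0, 0.001, 0.001, 0, 1], [0, 0.001, 0.001, 0, 1], [0, 0.001, 0.001, 0, 1], [0, 0.001, 0.001, 0, 1], [0, 0.001, 0.001, 0, 1], [0, 0.001, 0.001, 0, 1]]}}

```text
time_s: 8.95
tool_pos: [0.5434, 0.2545, 0.2261]
ee_rot: [[0.994, -0.111, 0.0], [-0.111, -0.994, -0.0], [0.0, 0.0, -1.0]]
contact_force: [0.3, 0.5, 1.1]
finger_gap: 0.049
```

```bash
python3 - <<'E'
from pose import *
plan(s=(.001,.0665),tip=.062,yaw=0)
f=grab('side');crop(f,'s8.png',240,120,400,250,5)
E
```

```text
shift [ 0.0109  0.0601 -0.0019] turn -0.05 | now s [-0.0098  0.1266] tip 0.0601 yaw_s -0.05 j6 20.2 F [0.31 0.52 1.08] gap 0.049 t 8.95
```

View pics/s8.png

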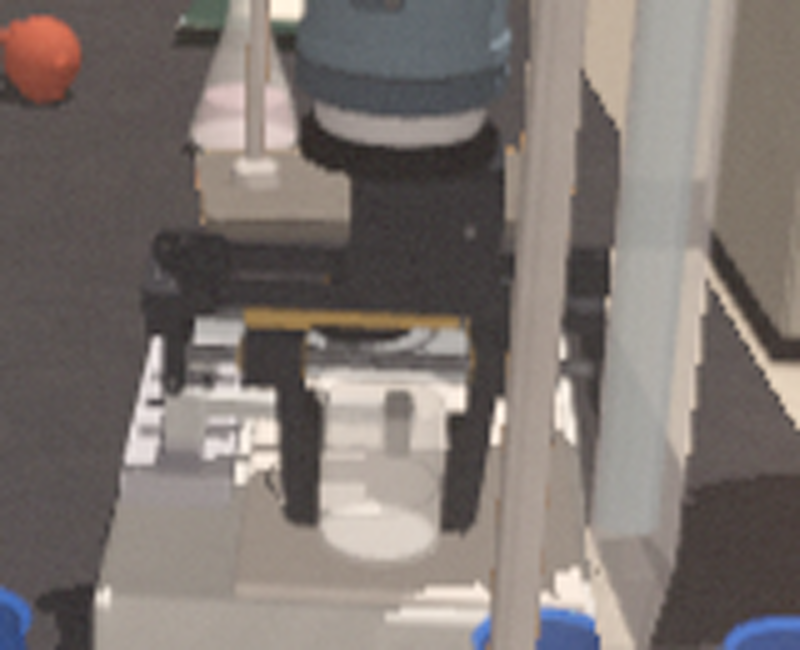

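Emit:
{"api": "arm_command", "payload": {"rows": [[0.002, 0.008, 0, 0, 1], [0.004, 0.018, 0, 0, 1], [0.006, 0.028, 0, 0, 1], [0.008, 0.038, 0, 0, 1], [0.01, 0.046, 0, 0, 1], [0.01, 0.051, 0, 0, 1], [0.01, 0.054, 0, 0, 1], [0.01, 0.054, 0, 0, 1]]}}

```text
time_s: 9.8
tool_pos: [0.5474, 0.1991, 0.2261]
ee_rot: [[0.994, -0.112, 0.0], [-0.112, -0.994, -0.001], [0.0, 0.001, -1.0]]
contact_force: [-0.5, -1.1, 0.8]
finger_gap: 0.0488
```

```bash
python3 - <<'E'
from pose import *
plan(s=(.001,.0665),tip=.060,yaw=0)
f=grab('side');crop(f,'s9.png',240,120,400,250,5)
f=grab('wrist');save(f,'w9.png');pickle.dump(f,open('w9.pkl','wb'))
E
```

```text
shift [0.0007 0.0055 0.0001] turn -0.08 | now s [0.0003 0.072 ] tip 0.0601 yaw_s -0.08 j6 14.8 F [-0.52 -1.1   0.84] gap 0.0488 t 9.8
```

View pics/s9.png

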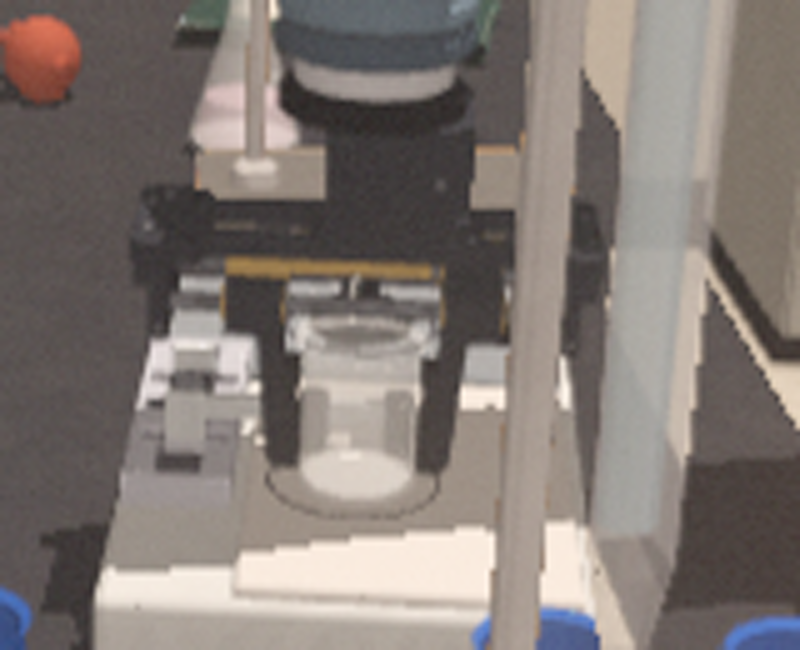

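View pics/w9.png

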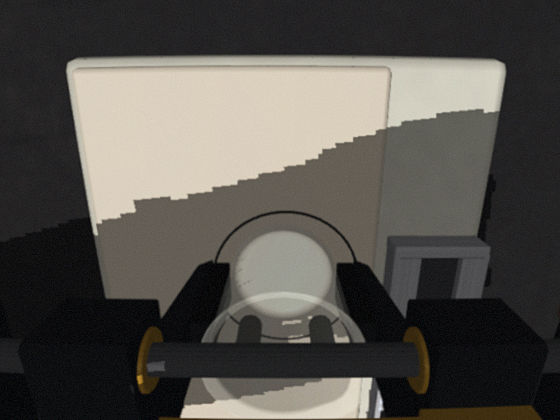

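Emit:
{"api": "arm_command", "payload": {"rows": [[0, 0.001, 0, 0, 1], [0, 0.002, 0, 0, 1], [0, 0.003, 0, 0, 1], [0, 0.003, 0, 0, 1], [0, 0.003, 0, 0, 1]]}}

```text
time_s: 10.4
tool_pos: [0.547, 0.1969, 0.2261]
ee_rot: [[0.994, -0.111, 0.0], [-0.111, -0.994, 0.0], [-0.0, -0.0, -1.0]]
contact_force: [-0.6, 2.1, 1.6]
finger_gap: 0.0492
```

Emit:
{"api": "arm_command", "payload": {"rows": [[0, 0.001, 0, 0, 1], [0, 0.0015, 0, 0, 1], [0, 0.0015, 0, 0, 1]]}}

```text
time_s: 10.7
tool_pos: [0.5469, 0.1952, 0.2261]
ee_rot: [[0.994, -0.112, 0.0], [-0.112, -0.994, 0.0], [0.0, -0.0, -1.0]]
contact_force: [-0.4, 1.9, 3.2]
finger_gap: 0.0489
```

```bash
python3 - <<'E'
from pose import *
plan(s=(.001,.0665),tip=.060,yaw=0)
f=grab('wrist');crop(f,'w10.png',160,180,420,420,2.4);pickle.dump(f,open('w10.pkl','wb'))
E
```

```text
shift [0.0009 0.0016 0.0001] turn -0.06 | now s [0.0001 0.0681] tip 0.0601 yaw_s -0.06 j6 14.3 F [-0.4   1.92  3.18] gap 0.0489 t 10.7
```

View pics/w10.png

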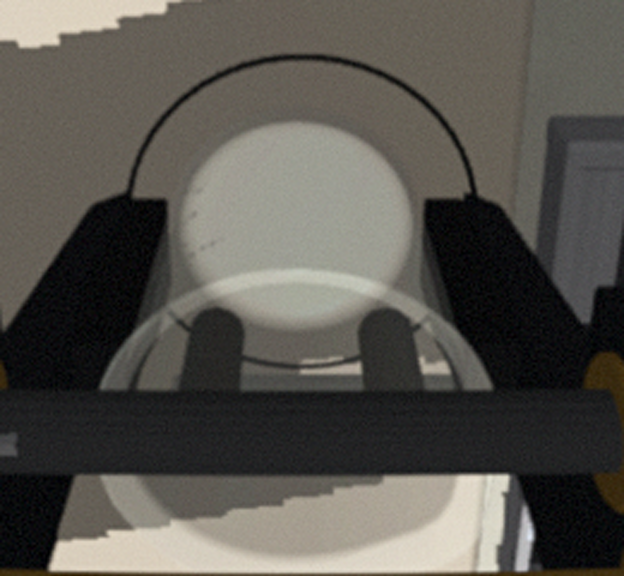

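```bash
python3 - <<'E'
from pose import *
f=pickle.load(open('w10.pkl','rb'))
c=lambda a,b:(160+a/2.4,180+b/2.4)
for n,a,b,z in[('baseF',297,122,.049),('baseN',297,328,.049),('baseL',180,222,.049),('baseR',413,222,.049),('ringF',302,57,.048),('ringN',302,367,.048),('ringL',130,195,.048),('ringR',474,195,.048)]: print(n,tos(onz(f,*c(a,b),z)).round(4))
E
```

```text
baseF [0.0008 0.0878]
baseN [0.0008 0.04  ]
baseL [-0.0233  0.0657]
baseR [0.0246 0.0657]
ringF [0.0018 0.1009]
ringN [0.0019 0.0291]
ringL [-0.0334  0.0714]
ringR [0.037  0.0713]
```

Emit:
{"api": "arm_command", "payload": {"rows": [[0, 0, 0, 0, -0.3], [0, 0, 0, 0, -0.45], [0, 0, 0, 0, -0.55], [0, 0, 0, 0, -0.55], [0, 0, 0, 0, -0.55], [0, 0, 0, 0, -0.55], [0, 0, 0, 0, -0.55]]}}

```text
time_s: 11.45
tool_pos: [0.5468, 0.1952, 0.226]
ee_rot: [[0.994, -0.111, 0.0], [-0.111, -0.994, -0.0], [0.0, 0.0, -1.0]]
contact_force: [-0.9, -0.6, 0.8]
finger_gap: 0.068
```

```bash
python3 - <<'E'
from pose import *
plan(s=(0,-.110),tip=.16,yaw=0)
f=grab('wrist');crop(f,'w11.png',160,180,420,420,2.4);pickle.dump(f,open('w11.pkl','wb'))
E
```

```text
shift [ 0.      0.1781 -0.1   ] turn -0.05 | now s [0.0001 0.0681] tip 0.06 yaw_s -0.05 j6 14.3 F [-0.9  -0.58  0.78] gap 0.068 t 11.45
```

View pics/w11.png

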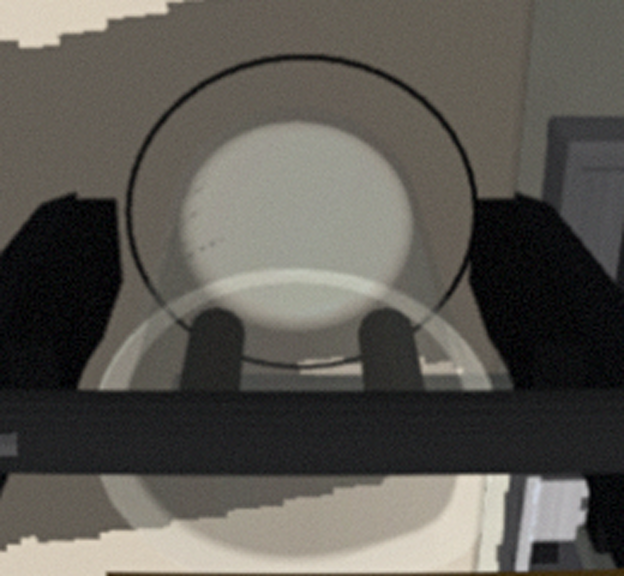

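Emit:
{"api": "arm_command", "payload": {"rows": [[0, 0, -0.02, 0, -0.55], [0, 0, -0.05, 0, -0.55], [0, 0, -0.09, 0, -0.55], [0, 0.0, -0.13, 0, -0.55], [0, 0.02, -0.15, 0, -0.1], [0, 0.06, -0.15, 0, -0.1], [0, 0.1, -0.15, 0, -0.1], [0, 0.1, -0.15, 0, -0.1], [0, 0.1, -0.15, 0, -0.1]]}}

```text
time_s: 12.4
tool_pos: [0.5357, 0.0952, 0.3762]
ee_rot: [[0.994, -0.114, 0.0], [-0.114, -0.994, 0.0], [0.0, -0.0, -1.0]]
contact_force: [0.1, 0.8, -0.3]
finger_gap: 0.0487
```

```bash
python3 - <<'E'
from pose import *
plan(s=(0,-.110),tip=.16,yaw=0)
f=grab('wrist');save(f,'w12.png');pickle.dump(f,open('w12.pkl','wb'))
f=grab('side');crop(f,'s12.png',240,120,400,250,5);pickle.dump(f,open('s12.pkl','wb'))
f=grab('top');crop(f,'t12.png',230,180,400,300,4.7)
E
```

```text
shift [0.0001 0.0775 0.0501] turn -0.18 | now s [ 0.0001 -0.0325] tip 0.2102 yaw_s -0.18 j6 4.1 F [ 0.11  0.84 -0.34] gap 0.0487 t 12.4
```

View pics/w12.png

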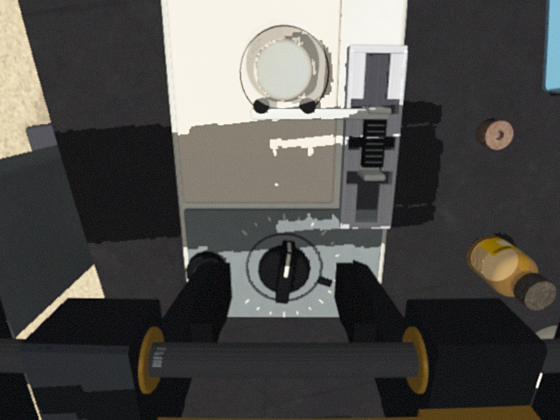

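View pics/s12.png

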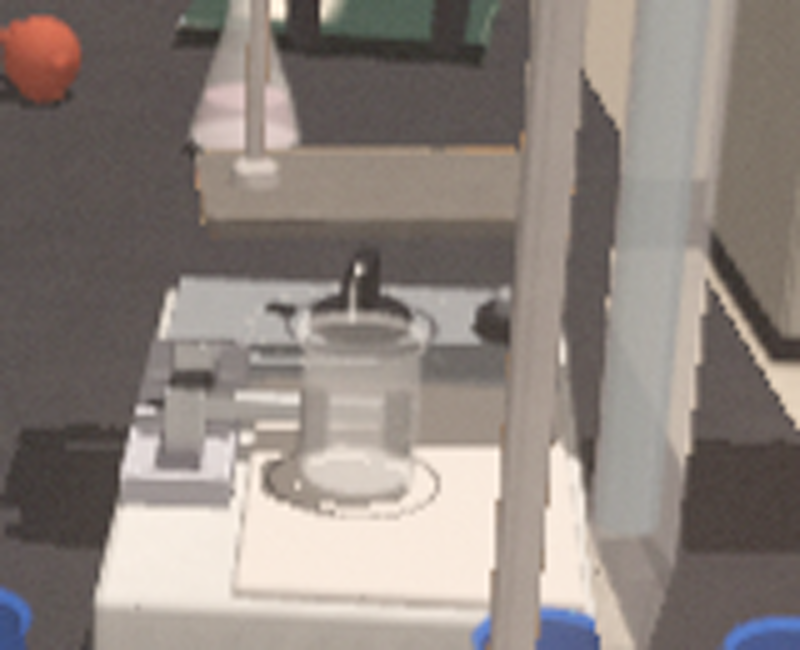

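View pics/t12.png

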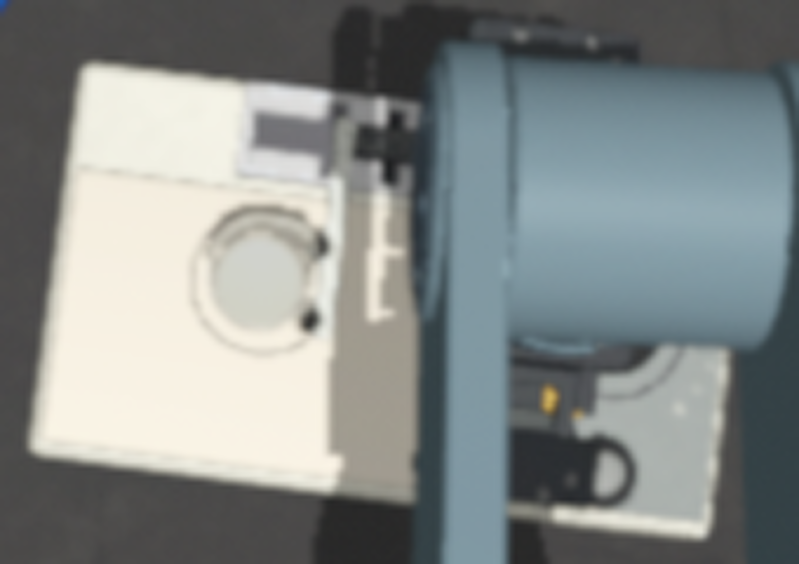

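```bash
python3 - <<'E'
from pose import *
f=pickle.load(open('w12.pkl','rb'))
crop(f,'w12c.png',220,215,360,330,5.7)
E
```

```text
(no output)
```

View pics/w12c.png

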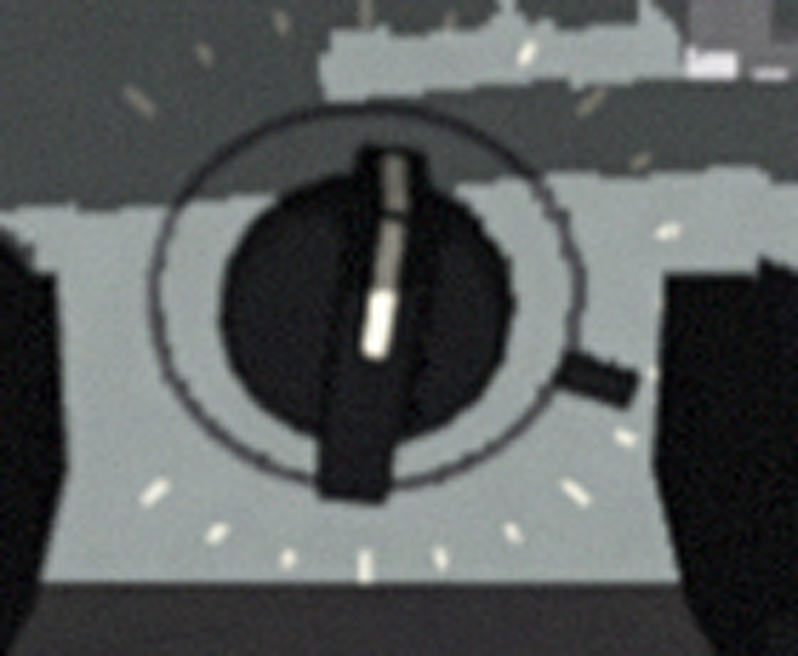

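```bash
python3 - <<'E'
from pose import *
f=pickle.load(open('w12.pkl','rb'))
c=lambda a,b:(220+a/5.7,215+b/5.7)
S=lambda a,b,z:tos(onz(f,*c(a,b),z))
pts=[S(155,292,.048),S(578,292,.048),S(366,105,.048),S(366,488,.048)]
print(np.round(pts,4)); 
cx=(pts[0][0]+pts[1][0])/2; cy=(pts[2][1]+pts[3][1])/2
print(cx,cy)
ang=lambda d:np.degrees(np.arctan2(-d[1],d[0]))
m=S(597,381,.051)-np.array([cx,cy]);print('mark',np.hypot(*m),ang(m))
a,b=S(395,155,.083),S(375,355,.083);print('ptr',a,b,ang(a-b),np.hypot(*(a-b)), ang(a-np.array([cx,cy])))
for t in [(365,567),(157,492),(576,492),(137,98),(593,98),(366,10)]:
    q=S(*t,.0485)-np.array([cx,cy]);print('tick',ang(q))
plan(s=(0,-.110),tip=.16,yaw=0)
E
```

```text
[[-0.0342 -0.1093]
 [ 0.0373 -0.1096]
 [ 0.0015 -0.0754]
 [ 0.0014 -0.1478]]
0.0015590123229436113 -0.11159053385699824
mark 0.04145146932503365 18.871177528764683
ptr [ 0.00564622 -0.06904179] [ 0.00269832 -0.10200496] -84.88963249724519 0.0330947300863392 -84.51303958261205
tick 90.42393668912793
tick 135.1554817900381
tick 45.20189520301196
tick -134.68934407282774
tick -45.36182054651772
tick -89.97722088406312
shift [0.     0.079  0.0499] turn 0.01 | now s [-0.    -0.031] tip 0.2099 yaw_s 0.01 j6 4.1 F [-0.13  0.48 -0.5 ] gap 0.0486 t 12.55
```

Emit:
{"api": "arm_command", "payload": {"rows": [[0.0, 0.03, 0.0, 3, -0.1], [0.0, 0.06, 0.0, 5.3, -0.1], [0.001, 0.0795, 0.01, 5.3, -0.1], [0.001, 0.0795, 0.03, 5.3, -0.1], [0.001, 0.0795, 0.05, 5.3, -0.1], [0.001, 0.0795, 0.05, 5.3, -0.1], [0.001, 0.0795, 0.05, 5.3, -0.1], [0.001, 0.0795, 0.05, 5.3, -0.1]]}}

```text
time_s: 13.35
tool_pos: [0.5284, 0.0173, 0.3271]
ee_rot: [[0.979, -0.202, 0.002], [-0.202, -0.979, -0.0], [0.002, -0.0, -1.0]]
contact_force: [-0.0, -0.4, 0.7]
finger_gap: 0.0483
```

```bash
python3 - <<'E'
from pose import *
plan(s=(0.0008,-.1105),tip=.0625,yaw=-5.3)
f=grab('side');crop(f,'s13.png',240,60,400,250,4)
f=grab('wrist');save(f,'w13.png')
E
```

```text
shift [-0.0008 -0.0002  0.0986] turn 0.01 | now s [ 0.0014 -0.1108] tip 0.1611 yaw_s -5.29 j6 0.6 F [-0.03 -0.45  0.74] gap 0.0483 t 13.35
```

View pics/s13.png

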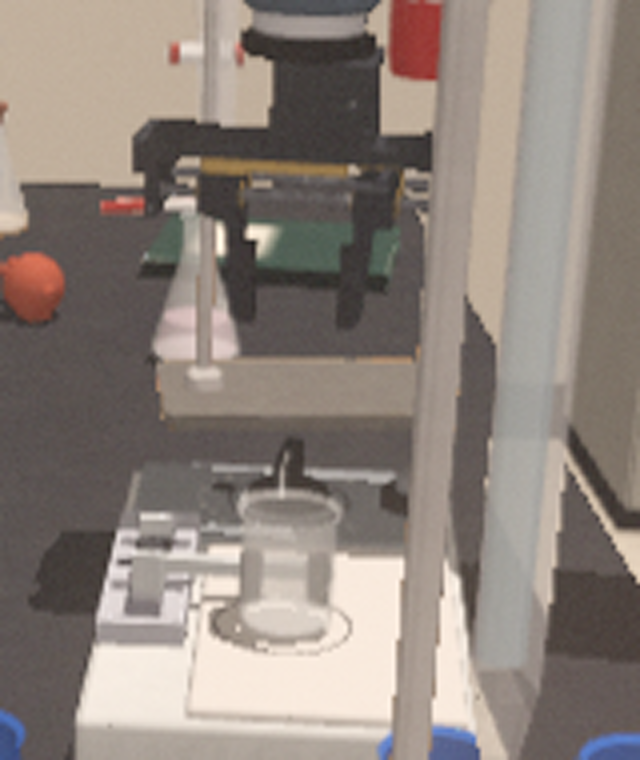

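View pics/w13.png

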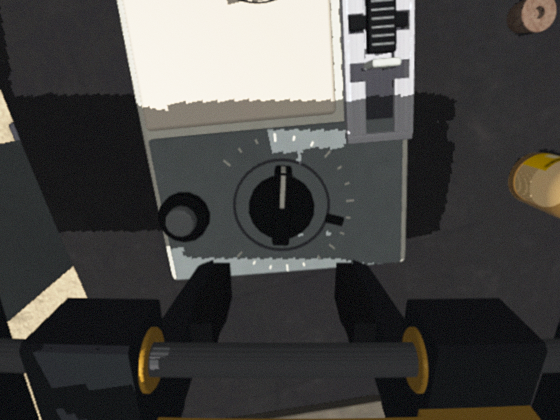

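Emit:
{"api": "arm_command", "payload": {"rows": [[-0.0005, 0, 0.03, 0, -0.1], [-0.0005, 0, 0.06, 0, -0.1], [-0.0005, 0, 0.08, 0, -0.1], [-0.0005, 0, 0.093, 0, -0.1], [-0.0005, 0, 0.098, 0, -0.1], [-0.0005, 0, 0.098, 0, -0.1], [-0.0005, 0, 0.098, 0, 0.3], [-0.0005, 0, 0.098, 0, 0.55]]}}

```text
time_s: 14.25
tool_pos: [0.5279, 0.0168, 0.2292]
ee_rot: [[0.979, -0.203, 0.002], [-0.203, -0.979, -0.0], [0.002, -0.0, -1.0]]
contact_force: [-0.0, 0.3, -0.0]
finger_gap: 0.0343
```

```bash
python3 - <<'E'
from pose import *
plan(s=(0.0008,-.1105),tip=.0625,yaw=-5.3)
f=grab('side');crop(f,'s14.png',240,100,400,250,5)
E
```

```text
shift [-0.0003 -0.0009  0.0007] turn -0.05 | now s [ 0.001  -0.1114] tip 0.0632 yaw_s -5.35 j6 0.6 F [-0.04  0.35 -0.  ] gap 0.0343 t 14.25
```

View pics/s14.png

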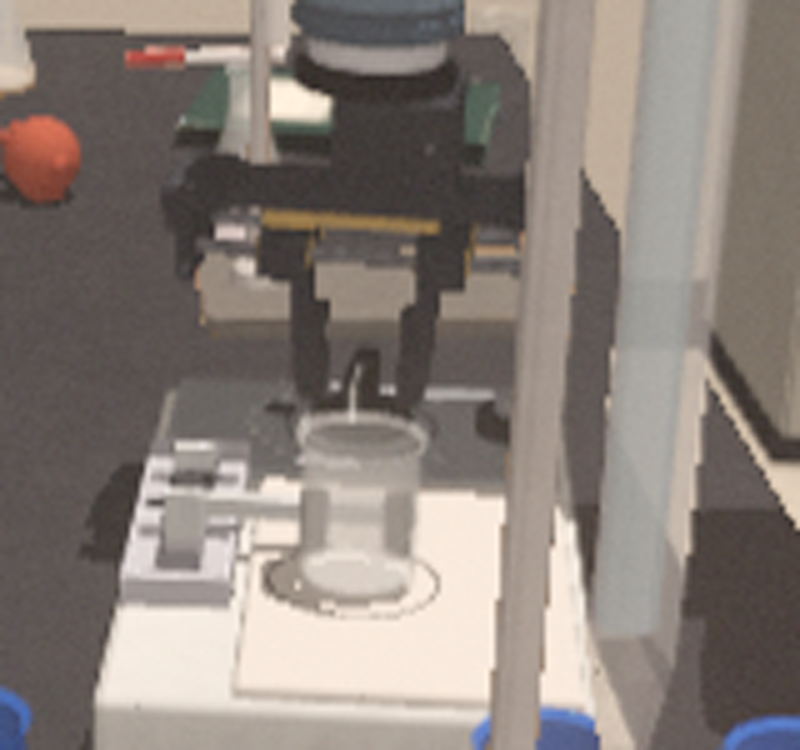

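Bar is between the fingers; closing.

Emit:
{"api": "arm_command", "payload": {"rows": [[0, -0.0005, 0, 0, 0.8], [0, -0.0005, 0, 0, 1], [0, -0.0005, 0, 0, 1], [0, -0.0005, 0, 0, 1], [0, -0.0005, 0, 0, 1], [0, -0.0005, 0, 0, 1]]}}

```text
time_s: 14.9
tool_pos: [0.5276, 0.0173, 0.2283]
ee_rot: [[0.979, -0.203, 0.001], [-0.203, -0.979, -0.0], [0.001, -0.0, -1.0]]
contact_force: [-0.2, 0.6, 3.7]
finger_gap: 0.0118
```

```bash
python3 - <<'E'
from pose import *
plan(s=(0.0008,-.1105),tip=.0625,yaw=-109)
E
```

```text
shift [ 0.0001 -0.0004 -0.0002] turn 103.65 | now s [ 0.0007 -0.1109] tip 0.0623 yaw_s -5.35 j6 0.7 F [-0.23  0.55  3.73] gap 0.0118 t 14.9
```

Emit:
{"api": "arm_command", "payload": {"rows": [[0, 0, 0, 4, 1], [0, 0, 0, 11, 1], [0, 0, 0, 18, 1], [0, 0, 0, 25, 1], [0, 0, 0, 32, 1], [0, 0, 0, 39, 1], [0, 0, 0, 46, 1], [0, 0, 0, 53, 1], [0, 0, 0, 60, 1], [0, 0, 0, 66, 1], [0, 0, 0, 70, 1], [0, 0, 0, 70, 1]]}}

```text
time_s: 16.1
tool_pos: [0.5275, 0.0174, 0.2283]
ee_rot: [[0.144, -0.99, 0.0], [-0.99, -0.144, 0.0], [-0.0, -0.0, -1.0]]
contact_force: [-0.8, 1.0, 5.6]
finger_gap: 0.0119
```

```bash
python3 - <<'E'
from pose import *
plan(s=(0.0008,-.1105),tip=.0625,yaw=-109)
E
```

```text
shift [-0.0002 -0.0003 -0.0002] turn 33.62 | now s [ 0.0006 -0.1108] tip 0.0623 yaw_s -75.38 j6 70.7 F [-0.82  1.04  5.62] gap 0.0119 t 16.1
```

Emit:
{"api": "arm_command", "payload": {"rows": [[0, 0, 0, 5, 1], [0, 0, 0, 12, 1], [0, 0, 0, 19, 1], [0, 0, 0, 26, 1], [0, 0, 0, 31, 1], [0, 0, 0, 33.6, 1], [0, 0, 0, 33.6, 1], [0, 0, 0, 33.6, 1]]}}

```text
time_s: 16.9
tool_pos: [0.5275, 0.0175, 0.2283]
ee_rot: [[-0.426, -0.905, 0.0], [-0.905, 0.426, 0.0], [-0.0, -0.0, -1.0]]
contact_force: [-1.2, 2.1, 5.0]
finger_gap: 0.0117
```

```bash
python3 - <<'E'
from pose import *
plan(s=(0.0008,-.1105),tip=.0625,yaw=-109)
f=grab('wrist');save(f,'w15.png')
f=grab('top');crop(f,'t15.png',230,180,400,300,4.7)
E
```

```text
shift [-0.0003 -0.0001 -0.0002] turn 0.16 | now s [ 0.0006 -0.1107] tip 0.0623 yaw_s -108.84 j6 104.2 F [-1.15  2.07  4.97] gap 0.0117 t 16.9
```

View pics/w15.png

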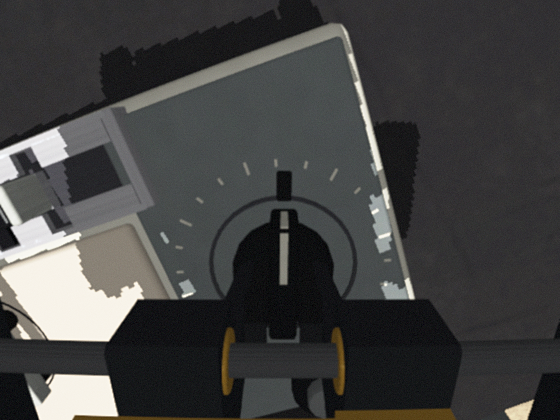

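The pointer at (284,245) lines up with the mark at (284,185). Releasing and lifting.

Emit:
{"api": "arm_command", "payload": {"rows": [[0, 0, 0, 0, 0.3], [0, 0, 0, 0, 0.1], [0, 0, 0, 0, 0.1], [0, 0, 0, 0, 0.1], [0, 0, -0.01, 0, 0.1], [0, 0, -0.04, 0, 0.1], [0, 0, -0.08, 0, 0.1], [0, 0, -0.11, 0, 0.1], [0, 0, -0.11, 0, 0.5]]}}

```text
time_s: 17.9
tool_pos: [0.5291, 0.0171, 0.3437]
ee_rot: [[-0.427, -0.904, 0.009], [-0.904, 0.427, -0.002], [-0.002, -0.009, -1.0]]
contact_force: [1.2, 0.0, -0.7]
finger_gap: 0.0339
```

```bash
python3 - <<'E'
from pose import *
plan(s=(-.073,-.1105),tip=.08,yaw=-90)
f=grab('wrist');save(f,'w16.png');pickle.dump(f,open('w16.pkl','wb'))
crop(f,'w16c.png',190,100,380,290,3.5)
E
```

```text
shift [0.0243 0.0722 0.097 ] turn -18.93 | now s [ 0.0022 -0.1109] tip 0.1777 yaw_s -108.93 j6 104.3 F [ 1.19  0.   -0.73] gap 0.0339 t 17.9
```

View pics/w16.png

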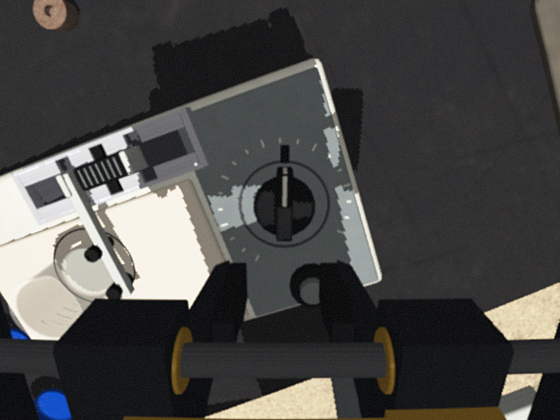

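View pics/w16c.png

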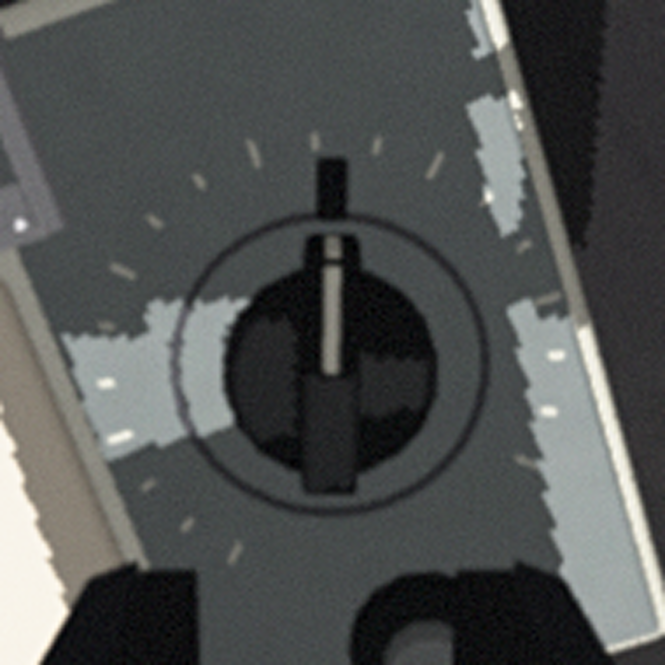

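```bash
python3 - <<'E'
from pose import *
plan(s=(-.0735,-.1105),tip=.10)
E
```

```text
shift [0.024  0.0713 0.0746] turn 0 | now s [ 0.0013 -0.1109] tip 0.175 yaw_s -108.94 j6 104.3 F [-1.05 -0.64 -1.28] gap 0.0298 t 17.95
```

Emit:
{"api": "arm_command", "payload": {"rows": [[0.012, 0.036, 0, 0, 1], [0.024, 0.0713, 0, 0, 1], [0.024, 0.0713, 0, 0, 1], [0.024, 0.0713, 0.03, 0, 1], [0.024, 0.0713, 0.06, 0, 1], [0.024, 0.0713, 0.095, 0, 1], [0.024, 0.0713, 0.1, 0, 1], [0.024, 0.0713, 0.1, 0, 1], [0.024, 0.0713, 0.1, 0, 1]]}}

```text
time_s: 18.85
tool_pos: [0.4535, 0.026, 0.239]
ee_rot: [[-0.427, -0.904, 0.001], [-0.904, 0.427, -0.0], [-0.0, -0.001, -1.0]]
contact_force: [0.7, 0.5, 0.0]
finger_gap: 0.0004
```

```bash
python3 - <<'E'
from pose import *
plan(s=(-.0735,-.1105),tip=.0615)
f=grab('wrist');crop(f,'w17.png',160,120,400,300,3.3)
f=grab('side');crop(f,'s17.png',255,130,400,240,5.5)
E
```

```text
shift [-0.0001 -0.0004  0.0115] turn 0 | now s [-0.0739 -0.1105] tip 0.073 yaw_s -108.95 j6 103.5 F [0.73 0.52 0.04] gap 0.0004 t 18.85
```

View pics/w17.png

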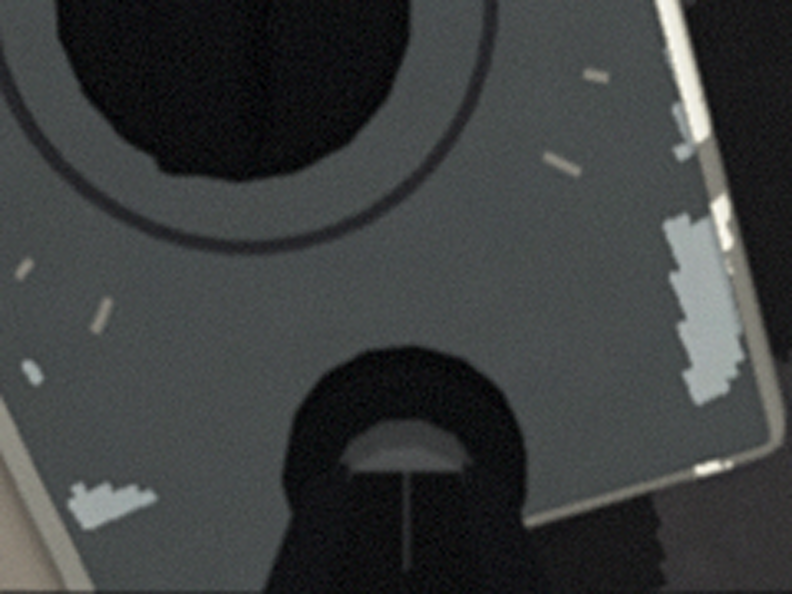

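View pics/s17.png

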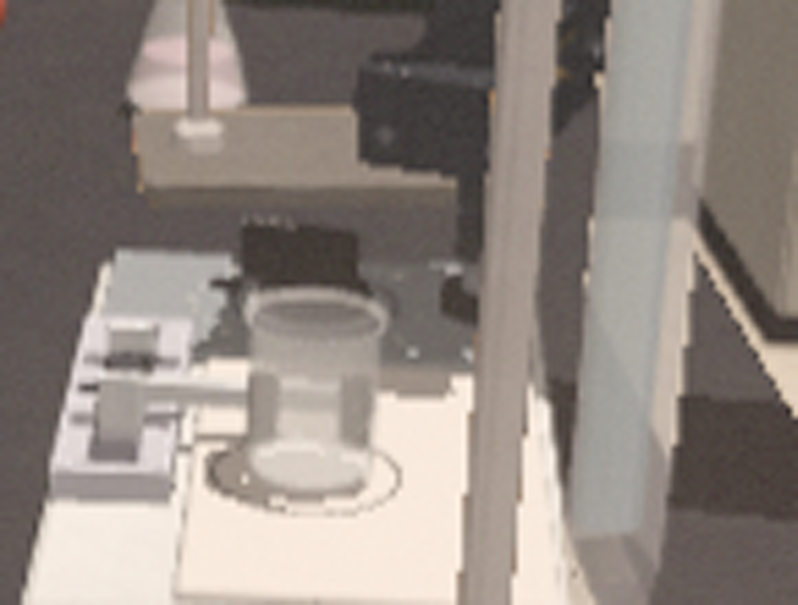

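Emit:
{"api": "arm_command", "payload": {"rows": [[0, 0, 0.004, 0, 1], [0, 0, 0.008, 0, 1], [0, 0, 0.01, 0, 1], [0, 0, 0.012, 0, 1], [0, 0, 0.0125, 0, 1], [0, 0, 0.0125, 0, 1], [0, 0, 0.0125, 0, 1]]}}

```text
time_s: 19.65
tool_pos: [0.4541, 0.026, 0.2297]
ee_rot: [[-0.427, -0.904, 0.002], [-0.904, 0.427, -0.001], [-0.0, -0.003, -1.0]]
contact_force: [-15.1, 1.3, 45.7]
finger_gap: 0.0003
```

Emit:
{"api": "arm_command", "payload": {"rows": [[0, 0, -0.003, 0, 1], [0, 0, -0.003, 0, 1]]}}

```text
time_s: 19.85
tool_pos: [0.4537, 0.026, 0.2302]
ee_rot: [[-0.427, -0.904, 0.004], [-0.904, 0.427, -0.001], [-0.001, -0.004, -1.0]]
contact_force: [-2.3, 0.1, 15.9]
finger_gap: 0.0005
```

```bash
python3 - <<'E'
from pose import *
plan(s=(-.0735,-.1105),tip=.0615)
print(arm.observe()['moment'])
f=grab('wrist');save(f,'w18.png')
f=grab('side');crop(f,'s18.png',255,100,440,240,4.3)
f=grab('top');save(f,'t18.png');crop(f,'t18c.png',260,180,460,330,4)
E
```

```text
shift [-0.     -0.0003  0.0027] turn 0 | now s [-0.0738 -0.1104] tip 0.0642 yaw_s -108.94 j6 103.5 F [-2.34  0.09 15.94] gap 0.0005 t 19.85
[ 0.11562853  0.44558554 -0.00670845]
```

View pics/s18.png

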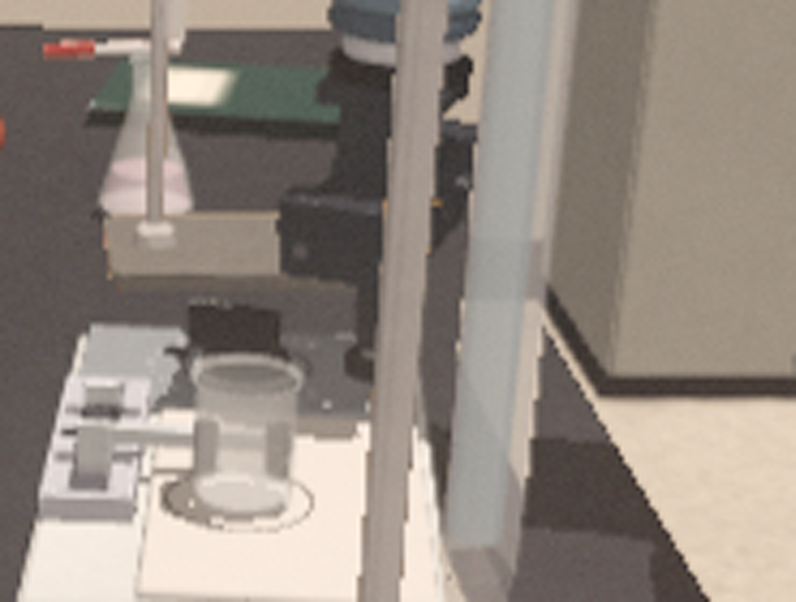

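View pics/t18c.png

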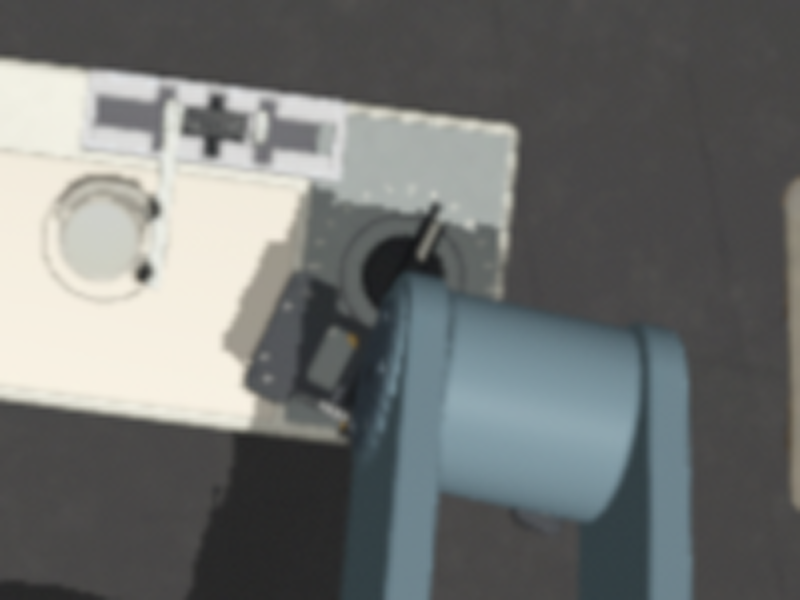

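View pics/w18.png

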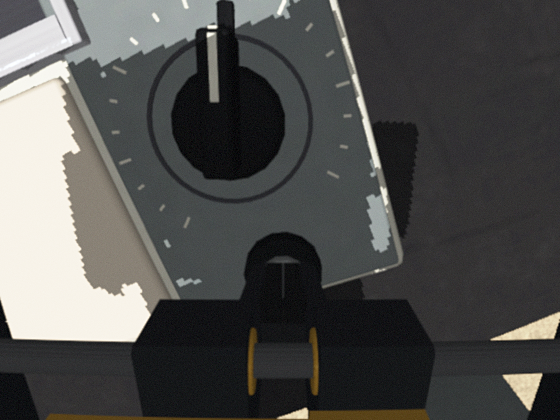

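```bash
python3 - <<'E'
from pose import *
for n in('w1','top0','w16'):
    f=pickle.load(open(n+'.pkl' ,'rb'))
    H=[]
    for v in range(0,420):
        for u in range(0,560):
            if f['depth'][v,u]>0:
                if n=='top0' and not(340<u<380 and 265<v<300): continue
                p=dep(f,u,v);s=tos(p)
                r=np.hypot(s[0]+.074-(.0015 if n[0]=='w' else 0),s[1]+.1103)
                if r<.03 and p[2]<.09: H.append((r,p[2],s[0],s[1]))
    H=np.array(H)
    for a,b in((0,.004),(.004,.008),(.008,.010),(.0125,.0145),(.0145,.017),(.017,.019),(.021,.024),(.024,.03)):
        m=(H[:,0]>=a)&(H[:,0]<b); 
        if m.sum(): print(n,a,m.sum(),np.percentile(H[m,1],[10,50,90]).round(4))
E
```

```text
w1 0 59 [0.0674 0.0679 0.0686]
w1 0.004 202 [0.0668 0.0679 0.0686]
w1 0.008 292 [0.0593 0.0657 0.068 ]
w1 0.0125 146 [0.0581 0.0589 0.0596]
w1 0.0145 271 [0.0574 0.0588 0.0597]
w1 0.017 602 [0.0468 0.0536 0.0587]
w1 0.021 286 [0.046  0.0469 0.0477]
w1 0.024 770 [0.046  0.0469 0.0476]
top0 0 11 [0.0652 0.0683 0.0716]
top0 0.004 23 [0.0662 0.0692 0.071 ]
top0 0.008 23 [0.0637 0.068  0.0714]
top0 0.0125 29 [0.0578 0.0594 0.0633]
top0 0.0145 46 [0.0572 0.0595 0.0626]
top0 0.017 42 [0.0463 0.058  0.0607]
top0 0.021 74 [0.0421 0.0476 0.0503]
top0 0.024 186 [0.0348 0.047  0.0505]
w16 0 72 [0.0671 0.0679 0.0687]
w16 0.004 171 [0.0671 0.0679 0.0687]
w16 0.008 118 [0.0614 0.0669 0.0681]
w16 0.0125 115 [0.058  0.0588 0.0596]
w16 0.0145 187 [0.058  0.0588 0.0595]
w16 0.017 287 [0.047  0.055  0.0587]
w16 0.021 239 [0.0461 0.047  0.0478]
w16 0.024 666 [0.046  0.0469 0.0478]
```

The button's top is really at about 69 mm, so the hard stop at 64 mm was the button bottoming out: it was fully pressed. Lifting off.

Emit:
{"api": "arm_command", "payload": {"rows": [[0, 0, -0.003, 0, 1], [0, 0, -0.01, 0, 1], [0, 0, -0.04, 0, 1], [0, 0, -0.08, 0, 1], [0, 0, -0.12, 0, 1], [0, 0.03, -0.13, 0, 1], [0, 0.06, -0.13, 0, 1], [0, 0.08, -0.13, 0, 1], [0, 0.08, -0.13, 0, 1], [0, 0.08, -0.13, 0, 1]]}}

```text
time_s: 21.0
tool_pos: [0.3804, 0.0603, 0.3587]
ee_rot: [[-0.427, -0.904, 0.001], [-0.904, 0.427, -0.0], [-0.0, -0.001, -1.0]]
contact_force: [0.9, 0.1, -0.0]
finger_gap: 0.0004
```

```bash
python3 - <<'E'
from pose import *
plan(s=(-.0735,-.1105),tip=.0615)
f=grab('wrist');save(f,'w19.png');pickle.dump(f,open('w19.pkl','wb'))
f=grab('side');crop(f,'s19.png',240,120,400,250,5)
f=grab('top');crop(f,'t19.png',230,180,400,300,4.7);pickle.dump(f,open('t19.pkl','wb'));save(f,'t19f.png')
E
```

```text
shift [-0.0003 -0.081   0.1313] turn 0 | now s [-0.1503 -0.0844] tip 0.1927 yaw_s -108.93 j6 106.5 F [ 0.93  0.13 -0.03] gap 0.0004 t 21.0
```

View pics/w19.png

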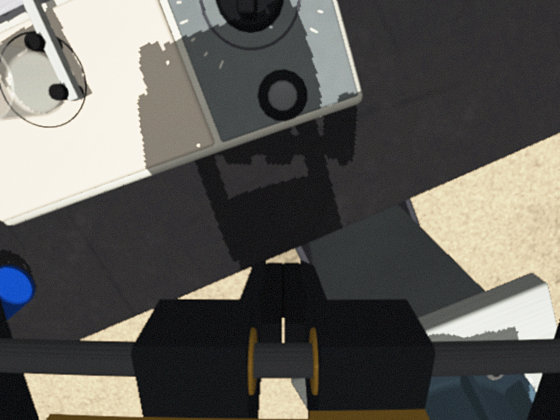

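View pics/t19.png

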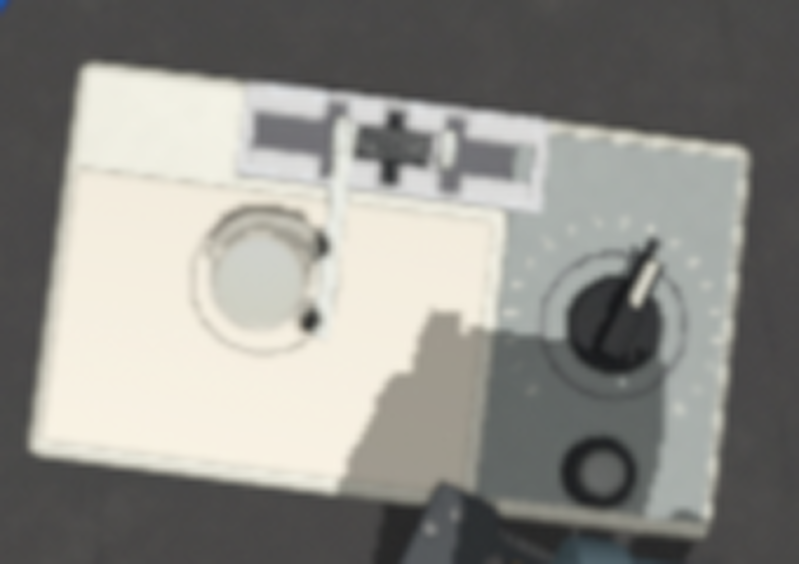

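View pics/s19.png

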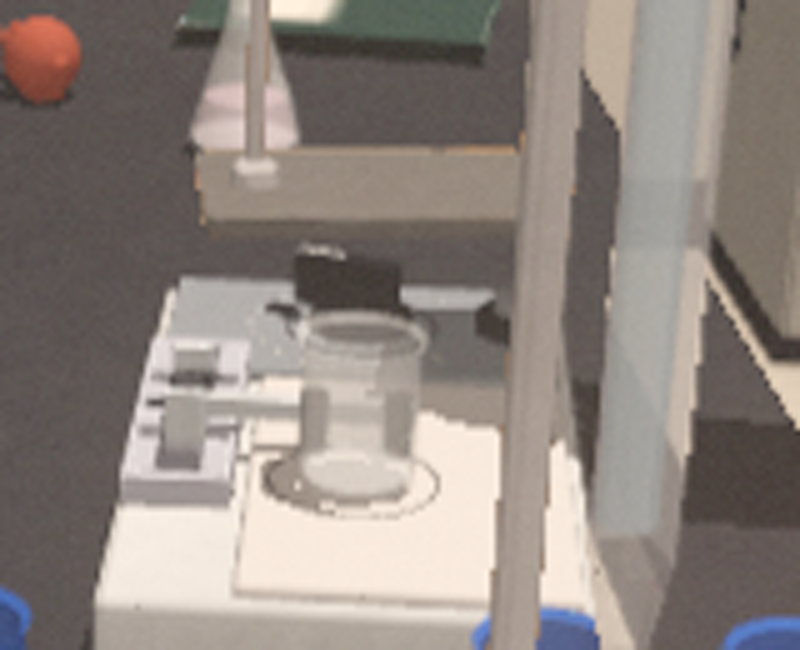

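```bash
python3 - <<'E'
from pose import *
f=pickle.load(open('w16.pkl','rb'))
c=lambda a,b:(190+a/3.5,100+b/3.5)
S=lambda a,b,z:tos(onz(f,*c(a,b),z))
ang=lambda d:np.degrees(np.arctan2(-d[1],d[0]))
L,R_,T_,B=S(174,365,.048),S(488,365,.048),S(331,215,.048),S(331,513,.048)
ctr=(L+R_+T_+B)/4;print(ctr)
print('mark',ang(S(332,188,.051)-ctr),'ptr',ang(S(333,238,.083)-S(330,375,.083)))
f=pickle.load(open('w19.pkl','rb'))
print('button z',np.median([dep(f,u,v)[2] for u in range(279,288) for v in range(91,99)]),'panel',np.median([dep(f,u,v)[2] for u in range(200,215) for v in range(60,80)]))
E
```

```text
[ 0.00103067 -0.11218459]
mark 19.163205715290296 ptr 20.079306453272412
button z 0.0679714324290272 panel 0.04685689483029171
```

All checks agree. Handing in.

```bash
python3 -c "
from plant import arm
print(arm.close_job())"
```

```text
the job is handed in; nothing more can be done
None
```

I did all four steps in order and handed the job in at about 21 s. One press was harder than I meant it to be.

- **Stop:** I pressed the release, slid the stop left and let go. The last images put the stop at about 29–30 mm. The pad's depth reads as fully up, and the pin sits in the middle notch.
- **Beaker:** I slid it along the plate without lifting it until it touched the posts, then let go. It stands upright with its foot about 1.5 mm from the ring's centre.
- **Dial:** I turned it about 104° clockwise. The wrist view puts the pointer at about 20.1° and the mark at 19.2°, so they are about 1° apart and the limit is 5°.
- **Start button:** I pressed it to its hard stop and let go. The depth shows it back up at its starting height.
- **Surroundings:** I did not measure the bystanders again. Nothing near the stirrer looked moved in the last images, and the arm ended clear of everything.

**Disagreement and hard press:** the button's top measured about 69 mm above the bench, not the stated 65 mm. The press therefore bottomed out early and briefly read about 46 N. The contact was at the fingertips, and I backed off straight away. The 40 N limit names the arm and the gripper's body, so I don't know if it counts this. The wrist limit of 120 N was never approached.

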